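Check the jar caps, pack and close the food-bank crate

ROBOT

A 7-joint arm with a two-finger parallel gripper is mounted at the origin on the work surface. World frame = base frame: x ahead of the robot, y to its left, z up, the work surface at z = 0. Lengths are in m, angles in degrees, forces in N, time in s.
With the tool pointing down it reaches from about 0.425 to 0.875 m from the base axis. Payload 4.7 kg.
Tool frame: the origin (TCP) lies at the very end of the fingers, on their centre line; the grasp point (between the pads) lies 19 mm behind it; z points along the fingers, y is the line along which they close (so a half turn about z gives the same grasp; the last joint's range is limited). The gripper opens to 87 mm and grips with 3 to 60 N. Pads are 19 mm wide; open, the fingers measure 117 mm over their backs; the gripper's body (75 mm by 190 mm) begins 51 mm behind the grasp point.
Start: joints at [-62.79, 18.392, -4.016, 83.108, 1.295, 78.541, -3.26], TCP at [0.289, 0.582, 0.223] pointing down, gripper open.
Joint ranges: [-163.93, 163.93], [-17.29, 119.83], [-79.2, 71.16], [3.27, 140.29], [-89.18, 269.18], [5.43, 117.66], [-154.24, 154.24]. Speed limits (degrees/s): [147.25, 147.25, 180, 180, 180, 180, 180].

INTERFACE

Orientations are given as [roll, pitch, yaw] about the fixed x, y, z axes, in that order (R = Rz(yaw) Ry(pitch) Rx(roll)).
In Python, from cell import get_obs, eyes, env gives the robot as it stands.
- The arm moves only by the tool servo_tool, never from a script. Its argument "series" is a list that holds one entry, the list of rows, each a list of 7 numbers: the shift along the tool's x, y, z in units of 300 mm (1.0 is 300 mm), then the turn, a rotation vector about the tool's x, y, z in units of pi rad (1.0 is pi rad), then the opening, from 0 (shut) to 1 (fully open). In form: [[[tx, ty, tz, wx, wy, wz, gripper], ...]]. A call has 1 to 12 rows; each row is the pose to reach, as a shift and turn from the pose commanded when the call began, along the tool's axes at that moment, turning the shorter way round; what a row does not reach only later rows make up. A row lasts 1/12 s, in which the tool goes at most 41.7 mm and 7.16 degrees, less where a joint would pass 70% of its speed; a pose out of reach is approached as far as the arm can. A call with a number of a shift or a turn outside -1 to 1 is refused whole. A call with a gripper value outside its range is refused whole. The fingers move at their own pace and stop on an object; "grip_force" is the grip in N (left out, the last holds). Time passes only in rows, so rows that repeat a pose let the fingers close. It gives the time, the measured TCP pose, the force, the opening and the grip force at its end, in the units of the state.
- get_obs(): the state, without advancing time (a new reading comes with each control period).
- eyes.read_camera(name): name is "side" or "top" or "wrist"; returns a dict with "frame" (480x640x3 uint8, red, green, blue), "depth" (480x640 float32, m along the optical axis (not along the pixel's ray), 0 where there is no reading), "fx", "fy", "cx", "cy" (pixels), "origin" and "rotation" of the camera in the world; the wrist camera has in their place "mount" (4x4, takes a point from camera to tool coordinates, whose origin is the TCP and whose axes are the flange's). Camera axes: x right, y down, z forward; pixel columns grow to the right and rows downward; lengths in m; the calibration is good to about 2 mm. A picture is of the moment at which its call begins: read the wrist's pose just before it.
- env.sign_off(): hands the job in; it is judged then, once.
The state is a dict: "time_s": time; "qpos": joint angles; "joint_velocities": joint speeds; "effort": joint torques, N m; "tool_pos": TCP position; "tool_rot": TCP orientation; "force": force on the tool from outside, world axes, zero at the start; "wrist_torque": the same for the moment, N m; "grip_width": finger opening in m; "grasp_force": force on a finger pad.
Only numpy, scipy, OpenCV 4.12 (cv2) and the standard library are available. Lean on these libraries where they do the work, as an engineer would, in place of code of your own. Each camera call takes 0.05 s, during which the arm holds its last target. There are 200 camera calls.

TASK

Some of the donated jars on the table have loose screw caps, which shows only when you tug a cap round: see that every cap is fully tight before its jar goes into the green crate, and stand all the jars upright in the crate, set down rather than dropped. When all the jars are in, slide the crate's lid out towards the front from under the two cartons in the shelf bay, leaving the cartons stacked upright in the bay without lifting them, and lay the lid flat and square on the crate so that it covers the whole opening. Leave the drink carton, the tin and the tape where they are.

Things in the scene. Friction and masses are not known exactly. Their poses are not given: they have to be found in the camera images.
- crate: Green plastic crate, open on top, fixed to the table: 200 mm (its x) by 300 mm (its y), 105 mm high, walls 6 mm, floor 5 mm thick, so 188 x 288 mm inside. Origin: centre of its underside, on the table; z up.
- lid: The crate's flat green lid, 216 mm (its x) by 320 mm (its y), 6 mm thick, 0.28 kg, with no rim underneath: it simply lies on the crate's rim and overhangs it by 8 mm in x and 10 mm in y all round. At the start it lies on the floor board of the shelf bay, under the two cartons. Origin: centre of its underside; z up.
- lid_handle (a point): Middle of the top edge of the lid's bar handle. The bar stands on the lid's upper face along its front (-x) edge: 14 mm thick (lid x), 110 mm long (lid y), 26 mm tall; its middle is 98 mm from the lid's centre towards -x. At the start it sticks out in front of the bay's wire guard by 80 mm.
- bay: Plywood shelf bay fixed to the table: floor board 265 (its x) x 370 mm, 12 mm thick; sides 68 and back 45 mm above it. Two guard wires (6 mm thick) run along y, 34 and 62 mm above the table, 30 mm to -x of its origin. The gap under them passes the lid and holds the cartons back. Origin: on its underside, 125 mm behind its front edge; x points to its back, so the lid comes out towards -x.
- carton_low: Light cardboard carton, 110 mm (its x) by 180 mm (its y) by 55 mm high, about 0.11 kg, standing on the lid behind the wire guard; it sinks 6 mm to the floor board when the lid is gone. Origin: centre of its underside.
- carton_top: A second carton of the same kind, stacked on carton_low. Origin: centre of its underside.
- milk: Bystander: blue and white drink carton, 65 x 90 mm, 160 mm high, beyond the crate's right side. Origin: centre of its underside.
- tin: Bystander: food tin, 74 mm across, 108 mm high. Origin: centre of its underside.
- tape: Bystander: roll of brown parcel tape lying flat, 100 mm across, 50 mm high. Origin: centre of its underside.
- jar_1: Amber glass jar with a white screw cap (may be absent), 96 mm high over all, 0.4 to 0.6 kg. Round body 68 mm across up to 64 mm, a narrower neck, then the cap: 56 mm across, filling the top 26 mm. Origin: centre of its underside; z up.
- cap_1 (a joint): Angle of the cap of jar_1 on its thread, in rad; it falls as the cap is turned clockwise seen from above, which tightens it. The angle at which it is tight differs from jar to jar, so this reading alone does not tell. A loose cap is at most 1.4 rad from its stop, turns easily (0.02 N m) while the jar rests on the table, and stays where left; a tight one takes the whole jar round with it, as does any cap if the jar is held off the table.
- jar_2: Amber glass jar with a white screw cap (may be absent), 96 mm high over all, 0.4 to 0.6 kg. Round body 68 mm across up to 64 mm, a narrower neck, then the cap: 56 mm across, filling the top 26 mm. Origin: centre of its underside; z up.
- cap_2 (a joint): Angle of the cap of jar_2 on its thread, in rad; it falls as the cap is turned clockwise seen from above, which tightens it. The angle at which it is tight differs from jar to jar, so this reading alone does not tell. A loose cap is at most 1.4 rad from its stop, turns easily (0.02 N m) while the jar rests on the table, and stays where left; a tight one takes the whole jar round with it, as does any cap if the jar is held off the table.
- jar_3: Amber glass jar with a white screw cap (may be absent), 86 mm high over all, 0.4 to 0.6 kg. Round body 68 mm across up to 54 mm, a narrower neck, then the cap: 56 mm across, filling the top 26 mm. Origin: centre of its underside; z up.
- cap_3 (a joint): Angle of the cap of jar_3 on its thread, in rad; it falls as the cap is turned clockwise seen from above, which tightens it. The angle at which it is tight differs from jar to jar, so this reading alone does not tell. A loose cap is at most 1.4 rad from its stop, turns easily (0.02 N m) while the jar rests on the table, and stays where left; a tight one takes the whole jar round with it, as does any cap if the jar is held off the table.
- jar_4: Amber glass jar with a white screw cap (may be absent), 96 mm high over all, 0.4 to 0.6 kg. Round body 68 mm across up to 64 mm, a narrower neck, then the cap: 56 mm across, filling the top 26 mm. Origin: centre of its underside; z up.
- cap_4 (a joint): Angle of the cap of jar_4 on its thread, in rad; it falls as the cap is turned clockwise seen from above, which tightens it. The angle at which it is tight differs from jar to jar, so this reading alone does not tell. A loose cap is at most 1.4 rad from its stop, turns easily (0.02 N m) while the jar rests on the table, and stays where left; a tight one takes the whole jar round with it, as does any cap if the jar is held off the table.
- jar_5: Amber glass jar with a white screw cap (may be absent), 86 mm high over all, 0.4 to 0.6 kg. Round body 68 mm across up to 54 mm, a narrower neck, then the cap: 56 mm across, filling the top 26 mm. Origin: centre of its underside; z up.
- cap_5 (a joint): Angle of the cap of jar_5 on its thread, in rad; it falls as the cap is turned clockwise seen from above, which tightens it. The angle at which it is tight differs from jar to jar, so this reading alone does not tell. A loose cap is at most 1.4 rad from its stop, turns easily (0.02 N m) while the jar rests on the table, and stays where left; a tight one takes the whole jar round with it, as does any cap if the jar is held off the table.
- jar_6: Amber glass jar with a white screw cap (may be absent), 86 mm high over all, 0.4 to 0.6 kg. Round body 68 mm across up to 54 mm, a narrower neck, then the cap: 56 mm across, filling the top 26 mm. Origin: centre of its underside; z up.
- cap_6 (a joint): Angle of the cap of jar_6 on its thread, in rad; it falls as the cap is turned clockwise seen from above, which tightens it. The angle at which it is tight differs from jar to jar, so this reading alone does not tell. A loose cap is at most 1.4 rad from its stop, turns easily (0.02 N m) while the jar rests on the table, and stays where left; a tight one takes the whole jar round with it, as does any cap if the jar is held off the table.

How it is judged (in metres and radians):
On the way, in this order (a step that is already met when the one before it is completed fails the run):
1. every jar stands upright in the crate, its cap tight (x of jar_1 in the frame of crate between -0.09 and 0.09 m and y of jar_1 in the frame of crate between -0.14 and 0.14 m and z of each of jar_1, jar_2, jar_3, jar_4, jar_5, jar_6 in the frame of crate below 0.015 m and angle between each of jar_1, jar_2, jar_3, jar_4, jar_5, jar_6's own z axis and vertical below 0.12 rad and value of joint cap_1 below -0.75 rad and x of jar_2 in the frame of crate between -0.09 and 0.09 m and y of jar_2 in the frame of crate between -0.14 and 0.14 m and value of joint cap_2 below -0.05 rad and x of jar_3 in the frame of crate between -0.09 and 0.09 m and y of jar_3 in the frame of crate between -0.14 and 0.14 m and value of joint cap_3 below -1.15 rad and x of jar_4 in the frame of crate between -0.09 and 0.09 m and y of jar_4 in the frame of crate between -0.14 and 0.14 m and value of joint cap_4 below -0.4 rad and x of jar_5 in the frame of crate between -0.09 and 0.09 m and y of jar_5 in the frame of crate between -0.14 and 0.14 m and value of joint cap_5 below 0.1 rad and x of jar_6 in the frame of crate between -0.09 and 0.09 m and y of jar_6 in the frame of crate between -0.14 and 0.14 m and value of joint cap_6 below -0.95 rad), for 0.2 s.
2. the lid has been slid out from under the cartons, which still stand stacked upright in the bay (angle between each of carton_low, carton_top's own z axis and vertical below 0.12 rad and horizontal distance between carton_low and carton_top below 0.05 m and z of carton_top in the frame of carton_low above 0.045 m and x of carton_low in the frame of bay above -0.01 m and z of carton_low in the frame of bay below 0.02 m and x of lid in the frame of bay below -0.14 m), for 0.2 s.
At the end, for the whole second after the job is handed in: All jars upright (0.12 rad) in the crate, caps within 0.1 rad of tight; lid at rest on the rim, centred within 12 mm (x) and 15 mm (y), square within 0.07 rad, level within 0.05 rad; cartons upright (0.12 rad), one on the other (within 50 mm), on the floor of the bay behind the guard (all of step 1 and x of lid in the frame of crate between -0.012 and 0.012 m and y of lid in the frame of crate between -0.015 and 0.015 m and z of lid in the frame of crate between 0.1 and 0.111 m and angle between lid's own z axis and vertical below 0.05 rad and angle between the x axis of lid and the x axis of crate, either way round below 0.07 rad and linear speed of lid below 0.02 m/s and angle between each of carton_low, carton_top's own z axis and vertical below 0.12 rad and horizontal distance between carton_low and carton_top below 0.05 m and z of carton_top in the frame of carton_low above 0.045 m and x of carton_low in the frame of bay above -0.01 m and z of carton_low in the frame of bay below 0.02 m); the robot touches nothing.
It fails at once if a jar stands in the crate with its cap still loose ((x of jar_1 in the frame of crate between -0.09 and 0.09 m and y of jar_1 in the frame of crate between -0.14 and 0.14 m and z of jar_1 in the frame of crate below 0.015 m and value of joint cap_1 above -0.7 rad) or (x of jar_2 in the frame of crate between -0.09 and 0.09 m and y of jar_2 in the frame of crate between -0.14 and 0.14 m and z of jar_2 in the frame of crate below 0.015 m and value of joint cap_2 above 0 rad) or (x of jar_3 in the frame of crate between -0.09 and 0.09 m and y of jar_3 in the frame of crate between -0.14 and 0.14 m and z of jar_3 in the frame of crate below 0.015 m and value of joint cap_3 above -1.1 rad) or (x of jar_4 in the frame of crate between -0.09 and 0.09 m and y of jar_4 in the frame of crate between -0.14 and 0.14 m and z of jar_4 in the frame of crate below 0.015 m and value of joint cap_4 above -0.35 rad) or (x of jar_5 in the frame of crate between -0.09 and 0.09 m and y of jar_5 in the frame of crate between -0.14 and 0.14 m and z of jar_5 in the frame of crate below 0.015 m and value of joint cap_5 above 0.15 rad) or (x of jar_6 in the frame of crate between -0.09 and 0.09 m and y of jar_6 in the frame of crate between -0.14 and 0.14 m and z of jar_6 in the frame of crate below 0.015 m and value of joint cap_6 above -0.9 rad)).
It fails at once if a jar is dropped into the crate ((x of jar_1 in the frame of crate between -0.09 and 0.09 m and y of jar_1 in the frame of crate between -0.14 and 0.14 m and z of jar_1 in the frame of crate between 0.015 and 0.06 m and linear speed of jar_1 above 0.7 m/s) or (x of jar_2 in the frame of crate between -0.09 and 0.09 m and y of jar_2 in the frame of crate between -0.14 and 0.14 m and z of jar_2 in the frame of crate between 0.015 and 0.06 m and linear speed of jar_2 above 0.7 m/s) or (x of jar_3 in the frame of crate between -0.09 and 0.09 m and y of jar_3 in the frame of crate between -0.14 and 0.14 m and z of jar_3 in the frame of crate between 0.015 and 0.06 m and linear speed of jar_3 above 0.7 m/s) or (x of jar_4 in the frame of crate between -0.09 and 0.09 m and y of jar_4 in the frame of crate between -0.14 and 0.14 m and z of jar_4 in the frame of crate between 0.015 and 0.06 m and linear speed of jar_4 above 0.7 m/s) or (x of jar_5 in the frame of crate between -0.09 and 0.09 m and y of jar_5 in the frame of crate between -0.14 and 0.14 m and z of jar_5 in the frame of crate between 0.015 and 0.06 m and linear speed of jar_5 above 0.7 m/s) or (x of jar_6 in the frame of crate between -0.09 and 0.09 m and y of jar_6 in the frame of crate between -0.14 and 0.14 m and z of jar_6 in the frame of crate between 0.015 and 0.06 m and linear speed of jar_6 above 0.7 m/s)).
It fails at once if a carton is toppled, lifted or taken out of the bay (angle between any of carton_low, carton_top's own z axis and vertical above 0.35 rad or height (world z) of carton_low above 0.045 m or height (world z) of carton_top above 0.1 m or x of carton_low in the frame of bay below -0.04 m).
It fails at once if the drink carton, the tin or the tape is moved (distance of any of milk, tin, tape from where it was at the start of the episode above 0.03 m).
Of jar_1, jar_2, jar_3, jar_4, jar_5, jar_6 only 4 to 6 are there at a start; the rules pass over those that are not, and their reading is None.
At some moment in a run one of jar_1, jar_2, jar_3, jar_4, jar_5, jar_6 may be knocked a few centimetres aside while the robot is not near it.
It also fails if it takes over 210 s, if anything falls off the work surface, if the arm or the gripper's body presses on something with over 40 N, if the wrist force passes 120 N, or if a joint passes its speed limit or range.

## Working session

There is one attempt and no reset: what is moved stays moved. The work goes in short steps, Python scripts to look and compute and a tool call to move; the robot and the scene stay as the last step left them, time stands still between calls to the robot, and variables do not carry over. Pictures are saved under pics/ and viewed, at most 14 in all, crops included, and the job is handed in when it is done.

Besides the shell and the picture viewer there is one more tool, called after "Call:" as name(argument=value, ...), one argument or row to a line, values as JSON. servo_tool: Moves the arm, as the interface text tells. Shifts and turns lie within -1 to 1; 1 stands for 300 mm of shift or pi rad of turn. Its arguments: {"type":"object","properties":{"series":{"type":"array"},"grip_force":{"type":"number"}},"required":["series"]}

```bash
ls && mkdir -p pics && cat > h.py <<'E'
import numpy as np, cv2
from scipy.spatial.transform import Rotation as R
from cell import get_obs, eyes, env
def cloud(c, o=None):
    d=c["depth"]; v,u=np.mgrid[:480,:640]
    P=np.stack([(u-c["cx"])/c["fx"]*d,(v-c["cy"])/c["fy"]*d,d],-1)
    if "origin" in c: return P@np.array(c["rotation"]).T+np.array(c["origin"])
    M=np.array(c["mount"]); P=P@M[:3,:3].T+M[:3,3]
    return P@R.from_euler('xyz',o["tool_rot"],degrees=True).as_matrix().T+np.array(o["tool_pos"])
def snap(n,f):
    o=get_obs(); c=eyes.read_camera(n); cv2.imwrite(f"pics/{f}.png",c["frame"][...,::-1]); np.savez(f"pics/{f}.npz",P=cloud(c,o),f=c["frame"],d=c["depth"]); return o,c
E
python3 - <<'E'
from h import *
o,c=snap("top","top0"); print(o); print(c["origin"],c["rotation"],c["fx"])
o,c=snap("side","side0"); print(c["origin"],c["rotation"])
E
```

```text
picsTraceback (most recent call last):
  File "<stdin>", line 2, in <module>
  File "h.py", line 11, in snap
    o=get_obs(); c=eyes.read_camera(n); cv2.imwrite(f"pics/{f}.png",c["frame"][...,::-1]); np.savez(f"pics/{f}.npz",P=cloud(c,o),f=c["frame"],d=c["depth"]); return o,c
                                                                                                                      ~~~~~^^^^^
  File "h.py", line 7, in cloud
    if "origin" in c: return P@np.array(c["rotation"]).T+np.array(c["origin"])
                             ~~~~~~~~~~~~~~~~~~~~~~~~~~~^~~~~~~~~~~~~~~~~~~~~~
ValueError: operands could not be broadcast together with shapes (480,640) (3,)
```

```bash
python3 - <<'E'
from h import *
c=eyes.read_camera("top"); print({k:v for k,v in c.items() if k not in("frame","depth")})
E
```

```text
{'fx': 514.9928755022364, 'fy': 514.9928755022364, 'cx': 322.06019236062605, 'cy': 239.9899180656454, 'origin': array([ 0.51982502, -0.08502084,  1.53976868]), 'rotation': array([-177.45725688,    0.49645076,  -89.50274089])}
```

```bash
sed -i 's/np.array(c\["rotation"\]).T/R.from_euler("xyz",c["rotation"],degrees=True).as_matrix().T/' h.py
python3 - <<'E'
from h import *
o,c=snap("top","top0"); print(o); 
o,c=snap("side","side0"); print(c["origin"],c["rotation"])
P=np.load("pics/top0.npz")["P"]; print(P[240,100],P[400,320],P[240,540])
E
```

```text
{'time_s': 0.1, 'qpos': array([-62.79068534,  18.43504838,  -4.01430549,  83.16772718,
         1.29431445,  78.54440699,  -3.26050029]), 'joint_velocities': array([-0.00334531, -0.09355206,  0.11313941, -0.24788294, -0.0109811 ,
       -0.05202058,  0.00823865]), 'effort': array([-1.55172097e-04, -4.92575240e+01, -4.05926127e-01, -3.13400066e+01,
       -6.41472358e-02,  3.95046780e-02,  9.04824128e-05]), 'tool_pos': array([0.28885137, 0.58171584, 0.2215697 ]), 'tool_rot': array([-1.79898011e+02,  5.36835517e-03,  1.53598480e+02]), 'force': array([-0.45790597,  0.2596166 ,  0.20735673]), 'wrist_torque': array([0.02283872, 0.01957516, 0.05639585]), 'grasp_force': 0.0, 'grip_width': 0.08659128078399846}
[ 0.21608988 -1.29935215  0.86970933] [-122.11864312    0.60363862  -18.62912032]
[0.58245619 0.59528267 0.00167542] [ 0.11448694 -0.06907976 -0.00267681] [ 0.59329363 -0.71964856  0.00323229]
```

View pics/top0.png

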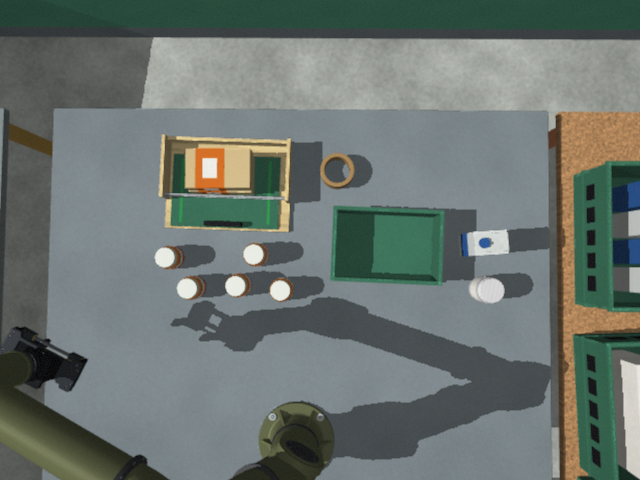

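View pics/side0.png

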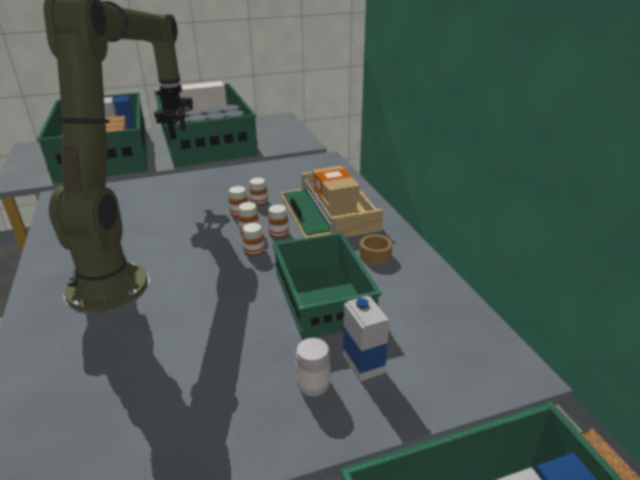

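```bash
python3 - <<'E'
from h import *
z=np.load("pics/top0.npz"); P=z["P"]; F=z["f"].astype(int)
hsv=cv2.cvtColor(z["f"],cv2.COLOR_RGB2HSV)
for u,v in [(168,257),(255,254),(190,287),(237,285),(280,289),(486,290)]:
    m=np.zeros((480,640),bool); m[v-16:v+17,u-18:u+19]=1
    zt=np.median(P[v-3:v+4,u-3:u+4,2])
    m&=(abs(P[...,2]-zt)<.012)
    p=P[m]; 
    (cx,cy),r=cv2.minEnclosingCircle(p[:,:2].astype(np.float32))
    print((u,v),'ztop',round(zt,3),'mean',p[:,:2].mean(0).round(4),'circ',round(cx,4),round(cy,4),round(r,4))
def rect(m,n):
    p=P[m][:,:2].astype(np.float32); print(n,m.sum(),cv2.minAreaRect(p),P[m][:,2].mean().round(4))
G=(hsv[...,0]>60)&(hsv[...,0]<95)&(hsv[...,1]>80)
w=np.zeros((480,640),bool); w[200:290,325:450]=1
rect(w&(abs(P[...,2]-.105)<.006),'crate rim')
w[:]=0; w[120:235,155:300]=1
rect(w&G&(P[...,2]<.035)&(P[...,2]>.01),'lid')
rect(w&(P[...,2]>.115)&(P[...,2]<.14),'carton top')
h=w&(abs(P[...,2]-.044)<.006); h[:215]=0; h[:, :190]=0; h[:,265:]=0
rect(h,'handle')
b=w&(P[...,2]>.05)&(P[...,2]<.09); rect(b,'bay sides')
f=w&~G&(abs(P[...,2]-.012)<.005); rect(f,'floorboard')
for u,v in [(204,224),(227,224),(250,224),(205,165),(235,165),(337,170)]: print(u,v,P[v,u].round(4))
for n,(a,b_,c,d) in dict(tape=(150,190,318,358),milk=(225,262,455,515)).items():
    w[:]=0;w[a:b_,c:d]=1; rect(w&(P[...,2]>.03),n)
E
```

```text
(168, 257) ztop 0.087 mean [0.5335 0.3706] circ 0.5334 0.3713 0.0284
(255, 254) ztop 0.096 mean [0.5443 0.1193] circ 0.5446 0.1195 0.029
(190, 287) ztop 0.097 mean [0.4476 0.3036] circ 0.4477 0.304 0.0284
(237, 285) ztop 0.097 mean [0.4557 0.1685] circ 0.4555 0.1692 0.029
(280, 289) ztop 0.085 mean [0.4438 0.0442] circ 0.4434 0.0445 0.0287
(486, 290) ztop 0.108 mean [ 0.4504 -0.5407] circ 0.4497 -0.5407 0.0363
crate rim 1396 ((0.572493314743042, -0.2548222541809082), (0.3109821379184723, 0.2104036659002304), 87.95883178710938) 0.105
lid 4160 ((0.7307089567184448, 0.21892444789409637), (0.318635493516922, 0.21379528939723969), 88.8713150024414) 0.0186
carton top 2609 ((0.7804595232009888, 0.21862052381038666), (0.11158986389636993, 0.1818435788154602), 0.375060111284256) 0.1287
handle 170 ((0.6343735456466675, 0.21951967477798462), (0.1090657189488411, 0.013992862775921822), 88.40601348876953) 0.0438
bay sides 1612 ((0.7568185925483704, 0.20952296257019043), (0.3722880780696869, 0.25330182909965515), 88.57707214355469) 0.0676
floorboard 1887 ((0.777178943157196, 0.2159603089094162), (0.3449086546897888, 0.43422871828079224), 0.9948541522026062) 0.0122
204 224 [0.6301 0.2737 0.0426]
227 224 [0.6309 0.2071 0.0389]
250 224 [0.6332 0.1434 0.0147]
205 165 [0.7858 0.2514 0.1367]
235 165 [0.7885 0.1708 0.1256]
337 170 [ 0.7991 -0.1142  0.0014]
tape 447 ((0.6814278364181519, -0.11557348072528839), (0.3227388858795166, 0.09626717120409012), 0.4290994703769684) 0.0622
milk 1121 ((0.5664856433868408, -0.32679644227027893), (0.06518933922052383, 0.4888387620449066), 3.957322359085083) 0.1574
```

```bash
cat >> h.py <<'E'
def plan(*wps):
    """waypoints (x,y,z,yaw); prints shift/turn units from one to the next, tool pointing down"""
    o=get_obs(); p=np.array(o["tool_pos"]); r=R.from_euler('xyz',o["tool_rot"],degrees=True)
    print('t',round(o["time_s"],2),'at',p.round(4),np.round(o["tool_rot"],2),'w',round(float(o["grip_width"]),4),'q7',round(float(o["qpos"][6]),1),'F',np.round(o["force"],1))
    for w in wps:
        q=R.from_euler('xyz',[180,0,w[3]],degrees=True); d=np.array(w[:3])
        s=r.inv().apply(d-p)/.3; v=(r.inv()*q).as_rotvec()/np.pi
        print(' ->',w,s.round(3).tolist(),v.round(4).tolist(),'rows',max(int(np.ceil(np.linalg.norm(d-p)/.0417)),int(np.ceil(np.linalg.norm(v)*180/7.16))))
        p,r=d,q
def caps(c=None,x1=.72):
    """white cap tops seen by the top camera"""
    if c is None: c=eyes.read_camera("top")
    P=cloud(c); h=cv2.cvtColor(c["frame"],cv2.COLOR_RGB2HSV)
    m=((h[...,1]<40)&(h[...,2]>150)&(P[...,2]>.07)&(P[...,2]<.115)&(P[...,1]>-.41)&(P[...,1]<.6)&(P[...,0]<x1)&(P[...,0]>.3)).astype(np.uint8)
    n,l,s,_=cv2.connectedComponentsWithStats(m)
    for i in range(1,n):
        if s[i,4]>60:
            p=P[l==i]; (a,b),rr=cv2.minEnclosingCircle(p[:,:2].astype(np.float32)); print('cap',round(a,4),round(b,4),'r',round(rr,4),'z',np.median(p[:,2]).round(4),s[i,4])
E
python3 - <<'E'
from h import *
z=np.load("pics/top0.npz"); P=z["P"]
m=(P[...,2]>.14)&(P[...,2]<.17)&(P[...,1]<-.4)&(P[...,1]>-.7)&(P[...,0]>.4); print('milk',cv2.minAreaRect(P[m][:,:2].astype(np.float32)))
caps()
plan((.5335,.371,.2,165),(.5335,.371,.060,165))
E
```

```text
milk ((0.5801191926002502, -0.5239729285240173), (0.06481179594993591, 0.09356552362442017), 4.310805797576904)
cap 0.5432 0.1212 r 0.0285 z 0.0964 301
cap 0.5339 0.3726 r 0.0282 z 0.0868 296
cap 0.4543 0.1731 r 0.0298 z 0.0962 303
cap 0.4468 0.306 r 0.0281 z 0.0965 299
cap 0.4426 0.0454 r 0.0281 z 0.0861 298
t 0.25 at [0.289  0.582  0.2221] [-1.7995e+02  1.0000e-02  1.5360e+02] w 0.087 q7 -3.3 F [-0.4 -0.3  0.5]
 -> (0.5335, 0.371, 0.2, 165) [-1.043, -0.267, 0.074] [-0.0003, 0.0, -0.0633] rows 8
 -> (0.5335, 0.371, 0.06, 165) [-0.0, -0.0, 0.467] [0.0, 0.0, 0.0] rows 4
```

Call:
servo_tool(
  series=[
    [[-0.53,-0.14,0.07,0,0,0,1],[-0.53,-0.14,0.07,0,0,0,1],[-0.53,-0.14,0.07,0,0,0,1],[-0.53,-0.14,0.07,0,0,0,1],[-0.53,-0.14,0.07,0,0,0,1]],
  ],
  grip_force=30,
)

```text
time_s: 0.67
tool_pos: [0.4221, 0.4644, 0.2004]
tool_rot: [-179.8, 0.4, 152.8]
force: [1.9, -0.9, -0.0]
grip_width: 0.087
grasp_force: 0.0
```

Call:
servo_tool(
  series=[
    [[-0.513,-0.127,0,0,0,-0.063,1],[-0.513,-0.127,0,0,0,-0.063,1],[-0.513,-0.127,0,0,0,-0.063,1],[-0.513,-0.127,0,0,0,-0.063,1],[-0.513,-0.127,0,0,0,-0.063,1],[-0.513,-0.127,0,0,0,-0.063,1]],
  ],
)

```text
time_s: 1.17
tool_pos: [0.536, 0.3684, 0.2013]
tool_rot: [-179.9, 0.0, 164.6]
force: [-0.5, -0.0, 0.9]
grip_width: 0.0873
grasp_force: 0.0
```

```bash
python3 - <<'E'
from h import *
plan((.5337,.3718,.060,165))
o,c=snap("wrist","w1")
P=cloud(c,o); m=(abs(P[...,2]-.087)<.006); (a,b),r=cv2.minEnclosingCircle(P[m][:,:2].astype(np.float32)); print(a,b,r)
E
```

```text
t 1.17 at [0.536  0.3684 0.2013] [-1.7995e+02  4.0000e-02  1.6459e+02] w 0.0873 q7 38.7 F [-0.5 -0.   0.9]
 -> (0.5337, 0.3718, 0.06, 165) [0.011, 0.009, 0.471] [-0.0003, 0.0002, -0.0023] rows 4
0.525489091873169 0.2667883038520813 0.1353481113910675
```

View pics/w1.png

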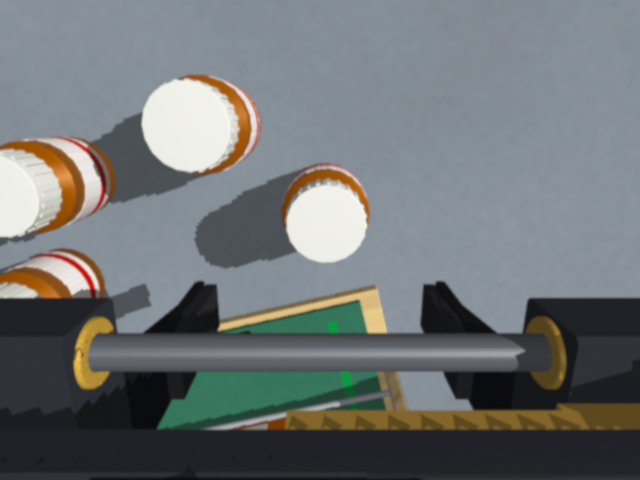

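Call:
servo_tool(
  series=[
    [[0.011,0.009,0.1,0,0,0,1],[0.011,0.009,0.2,0,0,0,1],[0.011,0.009,0.3,0,0,0,1],[0.011,0.009,0.4,0,0,0,1],[0.011,0.009,0.465,0,0,0,1],[0.011,0.009,0.465,0,0,0,0.5],[0.011,0.009,0.465,0,0,0,0.5],[0.011,0.009,0.465,0,0,0,0.5],[0.011,0.009,0.465,0,0,0,0.5],[0.011,0.009,0.465,0,0,0,0.5],[0.011,0.009,0.465,0,0,0,0.5],[0.011,0.009,0.465,0,0,0,0.5]],
  ],
)

```text
time_s: 2.22
tool_pos: [0.5318, 0.3742, 0.0638]
tool_rot: [180.0, 0.1, 164.9]
force: [-3.0, -3.4, 5.1]
grip_width: 0.0554
grasp_force: 30.0
```

Call:
servo_tool(
  series=[
    [[0,0,0,0,0,0.039,0.5],[0,0,0,0,0,0.078,0.5],[0,0,0,0,0,0.117,0.5],[0,0,0,0,0,0.156,0.5],[0,0,0,0,0,0.195,0.5],[0,0,0,0,0,0.234,0.5],[0,0,0,0,0,0.273,0.5],[0,0,0,0,0,0.312,0.5],[0,0,0,0,0,0.351,0.5],[0,0,0,0,0,0.39,0.5],[0,0,0,0,0,0.429,0.5],[0,0,0,0,0,0.45,0.5]],
  ],
)

```text
time_s: 3.22
tool_pos: [0.5324, 0.3759, 0.0637]
tool_rot: [179.8, -0.2, 83.6]
force: [1.1, 1.3, 2.1]
grip_width: 0.0556
grasp_force: 30.0
```

Call:
servo_tool(
  series=[
    [[0,0,0,0,0,0.039,0.5],[0,0,0,0,0,0.078,0.5],[0,0,0,0,0,0.11,0.5],[0,0,0,0,0,0.11,0.5],[0,0,0,0,0,0.11,0.5]],
  ],
)

```text
time_s: 3.63
tool_pos: [0.5327, 0.3758, 0.0637]
tool_rot: [179.9, -0.2, 64.3]
force: [2.3, 1.3, 4.5]
grip_width: 0.0554
grasp_force: 30.0
```

```bash
python3 - <<'E'
from h import *
print(get_obs()["wrist_torque"])
cx,cy,a=.5725,-.2548,np.radians(-2)
for sx in(.046,-.046):
  for sy in(-.092,0,.092): print('slot',sx,sy,round(cx+sx*np.cos(a)-sy*np.sin(a),4),round(cy+sx*np.sin(a)+sy*np.cos(a),4))
plan((.535,.371,.23,65))
E
```

```text
[ 0.01000682 -0.46458405  0.038485  ]
slot 0.046 -0.092 0.6153 -0.3483
slot 0.046 0 0.6185 -0.2564
slot 0.046 0.092 0.6217 -0.1645
slot -0.046 -0.092 0.5233 -0.3451
slot -0.046 0 0.5265 -0.2532
slot -0.046 0.092 0.5297 -0.1613
t 3.63 at [0.5327 0.3758 0.0637] [179.88  -0.21  64.31] w 0.0554 q7 -55.6 F [2.3 1.3 4.5]
 -> (0.535, 0.371, 0.23, 65) [-0.009, 0.015, -0.554] [0.0007, -0.0012, -0.0039] rows 4
```

```bash
python3 - <<'E'
from h import *
plan((.533,.375,.215,64.3),(.575,.10,.215,30),(.60,-.15,.215,0),(.6153,-.3483,.215,-2),(.6153,-.3483,.0695,-2))
E
```

```text
t 3.63 at [0.5327 0.3758 0.0637] [179.88  -0.21  64.31] w 0.0554 q7 -55.6 F [2.3 1.3 4.5]
 -> (0.533, 0.375, 0.215, 64.3) [-0.0, 0.003, -0.504] [0.0007, -0.0012, 0.0] rows 4
 -> (0.575, 0.1, 0.215, 30) [-0.765, 0.524, 0.0] [0.0, -0.0, 0.1906] rows 7
 -> (0.6, -0.15, 0.215, 0) [-0.344, 0.763, 0.0] [0.0, -0.0, 0.1667] rows 7
 -> (0.6153, -0.3483, 0.215, -2) [0.051, 0.661, 0.0] [0.0, -0.0, 0.0111] rows 5
 -> (0.6153, -0.3483, 0.0695, -2) [-0.0, -0.0, 0.485] [0.0, 0.0, 0.0] rows 4
```

Call:
servo_tool(
  series=[
    [[0,0,-0.04,0,0,0,0.5],[0,0,-0.12,0,0,0,0.5],[0,0,-0.24,0,0,0,0.5],[0,0,-0.36,0,0,0,0.5],[0,0,-0.46,0,0,0,0.5],[0,0,-0.504,0,0,0,0.5]],
  ],
  grip_force=40,
)

```text
time_s: 4.13
tool_pos: [0.5318, 0.3753, 0.2174]
tool_rot: [179.9, -0.2, 64.2]
force: [1.1, 0.2, -4.3]
grip_width: 0.0554
grasp_force: 40.0
```

Call:
servo_tool(
  series=[
    [[-0.02,0.014,0,0,0,0.01,0.5],[-0.07,0.05,0,0,0,0.03,0.5],[-0.15,0.105,0,0,0,0.05,0.5],[-0.24,0.165,0,0,0,0.07,0.5],[-0.34,0.233,0,0,0,0.09,0.5],[-0.44,0.301,0,0,0,0.12,0.5],[-0.54,0.37,0,0,0,0.15,0.5],[-0.65,0.445,0,0,0,0.17,0.5],[-0.765,0.524,0,0,0,0.19,0.5],[-0.765,0.524,0,0,0,0.19,0.5]],
  ],
)

```text
time_s: 4.97
tool_pos: [0.5717, 0.0852, 0.2107]
tool_rot: [179.6, 0.5, 28.9]
force: [0.1, -3.5, -4.7]
grip_width: 0.0558
grasp_force: 40.0
```

Call:
servo_tool(
  series=[
    [[-0.045,0.1,0,0,0,0.02,0.5],[-0.09,0.2,0,0,0,0.04,0.5],[-0.135,0.3,0,0,0,0.065,0.5],[-0.18,0.4,0,0,0,0.09,0.5],[-0.225,0.5,0,0,0,0.11,0.5],[-0.27,0.6,0,0,0,0.13,0.5],[-0.315,0.7,0,0,0,0.15,0.5],[-0.344,0.763,0,0,0,0.1667,0.5]],
  ],
)

```text
time_s: 5.63
tool_pos: [0.5946, -0.1548, 0.2103]
tool_rot: [179.9, 0.3, -0.5]
force: [-0.1, -0.8, -4.1]
grip_width: 0.0553
grasp_force: 40.0
```

Call:
servo_tool(
  series=[
    [[0.01,0.1,0,0,0,0.011,0.5],[0.015,0.2,0,0,0,0.011,0.5],[0.02,0.3,0,0,0,0.011,0.5],[0.03,0.4,0,0,0,0.011,0.5],[0.04,0.5,0,0,0,0.011,0.5],[0.045,0.58,0,0,0,0.011,0.5],[0.05,0.64,0,0,0,0.011,0.5],[0.051,0.661,0,0,0,0.011,0.5],[0.051,0.661,0,0,0,0.011,0.5],[0.051,0.661,0,0,0,0.011,0.5]],
  ],
)

```text
time_s: 6.47
tool_pos: [0.6115, -0.3473, 0.211]
tool_rot: [-179.8, 0.2, -2.1]
force: [-0.3, 0.6, -3.8]
grip_width: 0.0552
grasp_force: 40.0
```

```bash
python3 - <<'E'
from h import *
plan((.6153,-.3483,.120,-2),(.6153,-.3483,.0695,-2),(.6153,-.3483,.23,-2))
o,c=snap("side","s1"); caps(); cv2.imwrite("pics/s1c.png",cv2.resize(c["frame"][200:400,200:420,::-1],None,fx=3,fy=3))
E
```

```text
t 6.47 at [ 0.6115 -0.3473  0.211 ] [-179.85    0.18   -2.08] w 0.0552 q7 -49.9 F [-0.3  0.6 -3.8]
 -> (0.6153, -0.3483, 0.12, -2) [0.014, 0.004, 0.303] [-0.0009, 0.001, -0.0005] rows 3
 -> (0.6153, -0.3483, 0.0695, -2) [-0.0, -0.0, 0.168] [0.0, 0.0, 0.0] rows 2
 -> (0.6153, -0.3483, 0.23, -2) [0.0, 0.0, -0.535] [0.0, 0.0, 0.0] rows 4
cap 0.5436 0.1212 r 0.0284 z 0.0965 303
cap 0.4544 0.1705 r 0.028 z 0.0963 302
cap 0.4451 0.3071 r 0.0293 z 0.0966 302
cap 0.4426 0.0454 r 0.0281 z 0.0866 301
```

View pics/s1c.png

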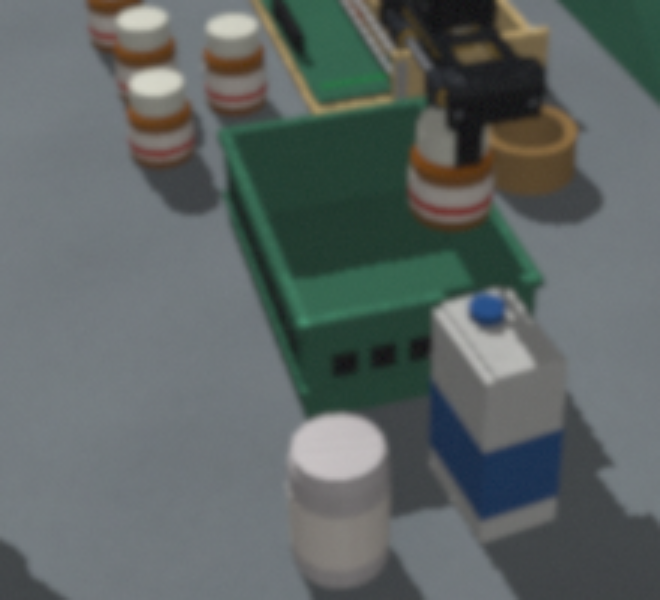

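Call:
servo_tool(
  series=[
    [[0.014,0.004,0.05,0,0,0,0.5],[0.014,0.004,0.12,0,0,0,0.5],[0.014,0.004,0.19,0,0,0,0.5],[0.014,0.004,0.26,0,0,0,0.5],[0.014,0.004,0.32,0,0,0,0.5],[0.014,0.004,0.37,0,0,0,0.5],[0.014,0.004,0.41,0,0,0,0.5],[0.014,0.004,0.44,0,0,0,0.5],[0.014,0.004,0.46,0,0,0,0.5],[0.014,0.004,0.47,0,0,0,0.5],[0.014,0.004,0.475,0,0,0,0.5],[0.014,0.004,0.475,0,0,0,0.5]],
  ],
)

```text
time_s: 7.57
tool_pos: [0.6169, -0.3501, 0.0712]
tool_rot: [180.0, -0.0, -2.1]
force: [0.3, -0.4, -4.4]
grip_width: 0.0551
grasp_force: 40.0
```

Call:
servo_tool(
  series=[
    [[0,0,0.004,0,0,0,0.5],[0,0,0.008,0,0,0,0.5],[0,0,0.011,0,0,0,0.5],[0,0,0.011,0,0,0,0.5],[0,0,0.011,0,0,0,0.8],[0,0,0.011,0,0,0,0.8],[0,0,0.011,0,0,0,0.8],[0,0,0.011,0,0,0,0.8]],
  ],
)

```text
time_s: 8.23
tool_pos: [0.6168, -0.3502, 0.0678]
tool_rot: [180.0, -0.0, -2.1]
force: [0.1, -0.2, 0.1]
grip_width: 0.0684
grasp_force: 0.0
```

```bash
python3 - <<'E'
from h import *
p=get_obs()["tool_pos"]
plan((p[0],p[1],.20,-2),(.54,-.05,.2,50),(.4435,.045,.2,140),(.4435,.045,.059,140))
E
```

```text
t 8.23 at [ 0.6168 -0.3502  0.0678] [ 1.7997e+02 -4.0000e-02 -2.0600e+00] w 0.0684 q7 -46.9 F [ 0.1 -0.2  0.1]
 -> (np.float64(0.6167857077625087), np.float64(-0.3501919155943705), 0.2, -2) [0.0, 0.0, -0.441] [0.0002, -0.0002, -0.0003] rows 4
 -> (0.54, -0.05, 0.2, 50) [-0.291, -0.991, -0.0] [0.0, 0.0, -0.2889] rows 8
 -> (0.4435, 0.045, 0.2, 140) [0.036, -0.45, -0.0] [0.0, 0.0, -0.5] rows 13
 -> (0.4435, 0.045, 0.059, 140) [0.0, -0.0, 0.47] [0.0, 0.0, 0.0] rows 4
```

Call:
servo_tool(
  series=[
    [[0,0,-0.05,0,0,0,0.8],[0,0,-0.15,0,0,0,0.8],[0,0,-0.28,0,0,0,0.8],[0,0,-0.41,0,0,0,1],[0,0,-0.441,0,0,0,1]],
  ],
  grip_force=30,
)

```text
time_s: 8.65
tool_pos: [0.6188, -0.3524, 0.2088]
tool_rot: [179.7, -0.6, -2.1]
force: [-1.1, -0.8, 1.2]
grip_width: 0.0768
grasp_force: 0.0
```

Call:
servo_tool(
  series=[
    [[-0.291,-0.991,0,0,0,-0.333,1],[-0.291,-0.991,0,0,0,-0.333,1],[-0.291,-0.991,0,0,0,-0.333,1],[-0.291,-0.991,0,0,0,-0.333,1],[-0.291,-0.991,0,0,0,-0.333,1],[-0.291,-0.991,0,0,0,-0.333,1],[-0.291,-0.991,0,0,0,-0.333,1],[-0.291,-0.991,0,0,0,-0.333,1],[-0.291,-0.991,0,0,0,-0.333,1],[-0.291,-0.991,0,0,0,-0.333,1]],
  ],
)

```text
time_s: 9.48
tool_pos: [0.5401, -0.048, 0.201]
tool_rot: [179.9, -0.1, 58.1]
force: [0.1, -0.7, 0.6]
grip_width: 0.087
grasp_force: 0.0
```

Call:
servo_tool(
  series=[
    [[0.098,-0.441,0,0,0,-0.455,1],[0.098,-0.441,0,0,0,-0.455,1],[0.098,-0.441,0,0,0,-0.455,1],[0.098,-0.441,0,0,0,-0.455,1],[0.098,-0.441,0,0,0,-0.455,1],[0.098,-0.441,0,0,0,-0.455,1],[0.098,-0.441,0,0,0,-0.455,1],[0.098,-0.441,0,0,0,-0.455,1],[0.098,-0.441,0,0,0,-0.455,1],[0.098,-0.441,0,0,0,-0.455,1],[0.098,-0.441,0,0,0,-0.455,1],[0.098,-0.441,0,0,0,-0.455,1]],
  ],
)

```text
time_s: 10.48
tool_pos: [0.4442, 0.044, 0.2004]
tool_rot: [179.9, 0.0, 139.8]
force: [0.8, -0.6, 0.2]
grip_width: 0.0866
grasp_force: 0.0
```

```bash
python3 - <<'E'
from h import *
plan((.4432,.0452,.059,140)); caps()
E
```

```text
t 10.48 at [0.4442 0.044  0.2004] [1.7995e+02 3.0000e-02 1.3982e+02] w 0.0866 q7 36.7 F [ 0.8 -0.6  0.2]
 -> (0.4432, 0.0452, 0.059, 140) [0.005, 0.0, 0.471] [0.0003, 0.0002, -0.001] rows 4
cap 0.6187 -0.3491 r 0.0287 z 0.0908 322
cap 0.5444 0.1205 r 0.028 z 0.0963 241
cap 0.4584 0.1806 r 0.0236 z 0.0964 80
cap 0.4473 0.3052 r 0.0285 z 0.0963 300
```

Call:
servo_tool(
  series=[
    [[0.005,0,0.1,0,0,0,1],[0.005,0,0.2,0,0,0,1],[0.005,0,0.3,0,0,0,1],[0.005,0,0.4,0,0,0,1],[0.005,0,0.465,0,0,0,1],[0.005,0,0.465,0,0,0,0.5],[0.005,0,0.465,0,0,0,0.5],[0.005,0,0.465,0,0,0,0.5],[0.005,0,0.465,0,0,0,0.5],[0.005,0,0.465,0,0,0,0.5],[0.005,0,0.465,0,0,0,0.5],[0.005,0,0.465,0,0,0,0.5]],
  ],
)

```text
time_s: 11.53
tool_pos: [0.4428, 0.0461, 0.0614]
tool_rot: [180.0, 0.0, 139.8]
force: [-2.9, -3.5, 7.3]
grip_width: 0.0552
grasp_force: 30.0
```

Call:
servo_tool(
  series=[
    [[0,0,0,0,0,0.039,0.5],[0,0,0,0,0,0.078,0.5],[0,0,0,0,0,0.117,0.5],[0,0,0,0,0,0.156,0.5],[0,0,0,0,0,0.195,0.5],[0,0,0,0,0,0.234,0.5],[0,0,0,0,0,0.273,0.5],[0,0,0,0,0,0.312,0.5],[0,0,0,0,0,0.351,0.5],[0,0,0,0,0,0.39,0.5],[0,0,0,0,0,0.429,0.5],[0,0,0,0,0,0.45,0.5]],
  ],
)

```text
time_s: 12.53
tool_pos: [0.4436, 0.0472, 0.0614]
tool_rot: [179.9, -0.1, 58.5]
force: [-0.5, 0.5, 3.1]
grip_width: 0.0555
grasp_force: 30.0
```

Call:
servo_tool(
  series=[
    [[0,0,0,0,0,0.039,0.5],[0,0,0,0,0,0.078,0.5],[0,0,0,0,0,0.11,0.5],[0,0,0,0,0,0.11,0.5],[0,0,0,0,0,0.11,0.5]],
  ],
)

```text
time_s: 12.95
tool_pos: [0.4436, 0.0472, 0.0614]
tool_rot: [180.0, -0.2, 39.2]
force: [-0.0, 0.1, 6.3]
grip_width: 0.0555
grasp_force: 30.0
```

```bash
python3 - <<'E'
from h import *
o=get_obs();p=o["tool_pos"];print(o["wrist_torque"])
plan((p[0],p[1],p[2]+.15,40),(.525,-.10,.21,0),(.6175,-.256,.21,-2),(.6175,-.256,p[2]+.007,-2))
E
```

```text
[-0.01355768  0.20559475 -0.00979618]
t 12.95 at [0.4436 0.0472 0.0614] [ 1.7997e+02 -1.6000e-01  3.9160e+01] w 0.0555 q7 -58.9 F [-0.   0.1  6.3]
 -> (np.float64(0.4436075875048118), np.float64(0.04717713252448519), np.float64(0.21137196475807096), 40) [0.001, 0.0, -0.5] [0.0002, -0.0009, -0.0047] rows 4
 -> (0.525, -0.1, 0.21, 0) [-0.108, 0.55, 0.005] [0.0, -0.0, 0.2222] rows 6
 -> (0.6175, -0.256, 0.21, -2) [0.308, 0.52, 0.0] [0.0, -0.0, 0.0111] rows 5
 -> (0.6175, -0.256, np.float64(0.06837196475807099), -2) [-0.0, -0.0, 0.472] [0.0, 0.0, 0.0] rows 4
```

Call:
servo_tool(
  series=[
    [[0,0,0,0,0,0.039,0.5],[0,0,0,0,0,0.078,0.5],[0,0,0,0,0,0.117,0.5]],
  ],
)

```text
time_s: 13.2
tool_pos: [0.4437, 0.0471, 0.0614]
tool_rot: [-180.0, -0.2, 17.8]
force: [-0.5, 0.0, 5.5]
grip_width: 0.0553
grasp_force: 30.0
```

```bash
python3 - <<'E'
from h import *
o=get_obs();p=o["tool_pos"];print(o["wrist_torque"], o["effort"][6])
plan((p[0],p[1],p[2]+.15,20),(.525,-.10,.21,0),(.6175,-.256,.21,-2),(.6175,-.256,p[2]+.007,-2))
E
```

```text
[-0.09873227  0.15005212  0.07253792] 1.4087999984622002
t 13.2 at [0.4437 0.0471 0.0614] [-1.7998e+02 -1.6000e-01  1.7810e+01] w 0.0553 q7 -80.2 F [-0.5  0.   5.5]
 -> (np.float64(0.44365107933919556), np.float64(0.0470886897802943), np.float64(0.21136071563706926), 20) [0.001, -0.0, -0.5] [-0.0001, -0.0009, -0.0122] rows 4
 -> (0.525, -0.1, 0.21, 0) [0.087, 0.553, 0.005] [0.0, -0.0, 0.1111] rows 5
 -> (0.6175, -0.256, 0.21, -2) [0.308, 0.52, 0.0] [0.0, -0.0, 0.0111] rows 5
 -> (0.6175, -0.256, np.float64(0.06836071563706927), -2) [-0.0, -0.0, 0.472] [0.0, 0.0, 0.0] rows 4
```

Call:
servo_tool(
  series=[
    [[0,0,-0.04,0,0,0,0.5],[0,0,-0.12,0,0,0,0.5],[0,0,-0.24,0,0,0,0.5],[0,0,-0.36,0,0,0,0.5],[0,0,-0.46,0,0,0,0.5],[0,0,-0.5,0,0,0,0.5]],
  ],
  grip_force=40,
)

```text
time_s: 13.7
tool_pos: [0.4438, 0.0469, 0.2138]
tool_rot: [-180.0, -0.3, 18.1]
force: [0.7, -0.4, -4.3]
grip_width: 0.0555
grasp_force: 40.0
```

Call:
servo_tool(
  series=[
    [[0.008,0.05,0,0,0,0.01,0.5],[0.02,0.13,0,0,0,0.03,0.5],[0.035,0.23,0,0,0,0.05,0.5],[0.052,0.33,0,0,0,0.07,0.5],[0.068,0.43,0,0,0,0.09,0.5],[0.087,0.553,0,0,0,0.1,0.5]],
  ],
)

```text
time_s: 14.2
tool_pos: [0.5174, -0.1034, 0.2086]
tool_rot: [-179.9, 0.1, 0.0]
force: [0.7, 1.4, -4.4]
grip_width: 0.0553
grasp_force: 40.0
```

Call:
servo_tool(
  series=[
    [[0.06,0.1,0,0,0,0.011,0.5],[0.12,0.2,0,0,0,0.011,0.5],[0.18,0.3,0,0,0,0.011,0.5],[0.24,0.4,0,0,0,0.011,0.5],[0.28,0.47,0,0,0,0.011,0.5],[0.3,0.51,0,0,0,0.011,0.5],[0.308,0.52,0,0,0,0.011,0.5],[0.308,0.52,0,0,0,0.011,0.5],[0.308,0.52,0,0,0,0.011,0.5]],
  ],
)

```text
time_s: 14.95
tool_pos: [0.6098, -0.2584, 0.2089]
tool_rot: [-179.9, 0.1, -2.0]
force: [0.4, 0.3, -4.8]
grip_width: 0.0554
grasp_force: 40.0
```

```bash
python3 - <<'E'
from h import *
plan((.6175,-.256,.0690,-2)); caps()
E
```

```text
t 14.95 at [ 0.6098 -0.2584  0.2089] [-1.7992e+02  1.4000e-01 -1.9900e+00] w 0.0554 q7 -57.0 F [ 0.4  0.3 -4.8]
 -> (0.6175, -0.256, 0.069, -2) [0.027, -0.008, 0.466] [-0.0004, 0.0008, 0.0001] rows 4
cap 0.543 0.1218 r 0.0289 z 0.0961 305
cap 0.4541 0.1713 r 0.028 z 0.096 303
cap 0.4466 0.3066 r 0.0282 z 0.0968 300
```

Call:
servo_tool(
  series=[
    [[0.027,-0.008,0.05,0,0,0,0.5],[0.027,-0.008,0.12,0,0,0,0.5],[0.027,-0.008,0.19,0,0,0,0.5],[0.027,-0.008,0.26,0,0,0,0.5],[0.027,-0.008,0.32,0,0,0,0.5],[0.027,-0.008,0.37,0,0,0,0.5],[0.027,-0.008,0.41,0,0,0,0.5],[0.027,-0.008,0.44,0,0,0,0.5],[0.027,-0.008,0.46,0,0,0,0.5],[0.027,-0.008,0.47,0,0,0,0.5],[0.027,-0.008,0.475,0,0,0,0.5],[0.027,-0.008,0.475,0,0,0,0.5]],
  ],
)

```text
time_s: 16.0
tool_pos: [0.6191, -0.2574, 0.0682]
tool_rot: [180.0, -0.1, -2.0]
force: [0.0, -0.6, -4.9]
grip_width: 0.0552
grasp_force: 40.0
```

Call:
servo_tool(
  series=[
    [[0,0,0.003,0,0,0,0.5],[0,0,0.005,0,0,0,0.5],[0,0,0.005,0,0,0,0.5]],
  ],
)

```text
time_s: 16.25
tool_pos: [0.619, -0.2573, 0.0667]
tool_rot: [180.0, -0.0, -2.0]
force: [-0.1, -0.3, -4.7]
grip_width: 0.0552
grasp_force: 40.0
```

```bash
python3 - <<'E'
from h import *
p=get_obs()["tool_pos"]
plan((p[0],p[1],.21,-2),(.55,0.03,.21,58),(.5438,.121,.21,145),(.5438,.121,.067,145))
E
```

```text
t 16.25 at [ 0.619  -0.2573  0.0667] [ 1.80e+02 -4.00e-02 -2.05e+00] w 0.0552 q7 -53.7 F [-0.1 -0.3 -4.7]
 -> (np.float64(0.6189748963502841), np.float64(-0.2572980764225423), 0.21, -2) [0.0, 0.0, -0.478] [0.0, -0.0002, -0.0003] rows 4
 -> (0.55, 0.03, 0.21, 58) [-0.263, -0.949, -0.0] [0.0, 0.0, -0.3333] rows 9
 -> (0.5438, 0.121, 0.21, 145) [0.246, -0.178, -0.0] [0.0, 0.0, -0.4833] rows 13
 -> (0.5438, 0.121, 0.067, 145) [0.0, -0.0, 0.477] [0.0, 0.0, 0.0] rows 4
```

Call:
servo_tool(
  series=[
    [[0,0,0.004,0,0,0,0.5],[0,0,0.007,0,0,0,0.5],[0,0,0.007,0,0,0,0.8],[0,0,0.007,0,0,0,0.8],[0,0,0.007,0,0,0,0.8],[0,0,0.007,0,0,0,0.8]],
  ],
)

```text
time_s: 16.75
tool_pos: [0.6191, -0.2574, 0.0645]
tool_rot: [180.0, -0.1, -2.0]
force: [-0.7, 0.1, 0.2]
grip_width: 0.0682
grasp_force: 0.0
```

Call:
servo_tool(
  series=[
    [[0,0,-0.05,0,0,0,0.8],[0,0,-0.15,0,0,0,0.8],[0,0,-0.28,0,0,0,0.8],[0,0,-0.41,0,0,0,1],[0,0,-0.485,0,0,0,1]],
  ],
  grip_force=30,
)

```text
time_s: 17.17
tool_pos: [0.6199, -0.2586, 0.2156]
tool_rot: [179.9, -0.3, -2.1]
force: [0.7, -0.3, -0.2]
grip_width: 0.0764
grasp_force: 0.0
```

Call:
servo_tool(
  series=[
    [[-0.263,-0.949,0,0,0,-0.333,1],[-0.263,-0.949,0,0,0,-0.333,1],[-0.263,-0.949,0,0,0,-0.333,1],[-0.263,-0.949,0,0,0,-0.333,1],[-0.263,-0.949,0,0,0,-0.333,1],[-0.263,-0.949,0,0,0,-0.333,1],[-0.263,-0.949,0,0,0,-0.333,1],[-0.263,-0.949,0,0,0,-0.333,1],[-0.263,-0.949,0,0,0,-0.333,1],[-0.263,-0.949,0,0,0,-0.333,1]],
  ],
)

```text
time_s: 18.0
tool_pos: [0.5501, 0.031, 0.2109]
tool_rot: [179.9, -0.1, 58.1]
force: [-1.3, -0.4, 0.1]
grip_width: 0.0867
grasp_force: 0.0
```

Call:
servo_tool(
  series=[
    [[0.246,-0.178,0,0,0,-0.46,1],[0.246,-0.178,0,0,0,-0.46,1],[0.246,-0.178,0,0,0,-0.46,1],[0.246,-0.178,0,0,0,-0.46,1],[0.246,-0.178,0,0,0,-0.46,1],[0.246,-0.178,0,0,0,-0.46,1],[0.246,-0.178,0,0,0,-0.46,1],[0.246,-0.178,0,0,0,-0.46,1],[0.246,-0.178,0,0,0,-0.46,1],[0.246,-0.178,0,0,0,-0.46,1],[0.246,-0.178,0,0,0,-0.46,1],[0.246,-0.178,0,0,0,-0.46,1]],
  ],
)

```text
time_s: 19.0
tool_pos: [0.5446, 0.1196, 0.2105]
tool_rot: [180.0, 0.0, 140.8]
force: [-1.1, 0.2, -0.9]
grip_width: 0.0876
grasp_force: 0.0
```

```bash
python3 - <<'E'
from h import *
plan((.5436,.1213,.069,143)); caps()
E
```

```text
t 19.0 at [0.5446 0.1196 0.2105] [1.7997e+02 4.0000e-02 1.4077e+02] w 0.0876 q7 38.8 F [-1.1  0.2 -0.9]
 -> (0.5436, 0.1213, 0.069, 143) [0.006, 0.002, 0.472] [0.0002, 0.0003, -0.0124] rows 4
cap 0.6268 -0.2564 r 0.0267 z 0.0912 147
cap 0.6333 -0.347 r 0.0221 z 0.0916 65
cap 0.447 0.3055 r 0.0282 z 0.0964 295
```

Call:
servo_tool(
  series=[
    [[0.006,0.002,0.1,0,0,0,1],[0.006,0.002,0.2,0,0,0,1],[0.006,0.002,0.3,0,0,0,1],[0.006,0.002,0.4,0,0,0,1],[0.006,0.002,0.47,0,0,0,1],[0.006,0.002,0.47,0,0,0,0.5],[0.006,0.002,0.47,0,0,0,0.5],[0.006,0.002,0.47,0,0,0,0.5],[0.006,0.002,0.47,0,0,0,0.5],[0.006,0.002,0.47,0,0,0,0.5],[0.006,0.002,0.47,0,0,0,0.5],[0.006,0.002,0.47,0,0,0,0.5]],
  ],
)

```text
time_s: 20.05
tool_pos: [0.5434, 0.1218, 0.07]
tool_rot: [180.0, 0.0, 140.6]
force: [-2.2, -3.3, 6.2]
grip_width: 0.0556
grasp_force: 30.0
```

Call:
servo_tool(
  series=[
    [[0,0,0,0,0,0.039,0.5],[0,0,0,0,0,0.078,0.5],[0,0,0,0,0,0.117,0.5],[0,0,0,0,0,0.156,0.5],[0,0,0,0,0,0.195,0.5],[0,0,0,0,0,0.234,0.5],[0,0,0,0,0,0.273,0.5],[0,0,0,0,0,0.312,0.5],[0,0,0,0,0,0.351,0.5],[0,0,0,0,0,0.39,0.5],[0,0,0,0,0,0.429,0.5],[0,0,0,0,0,0.45,0.5]],
  ],
)

```text
time_s: 21.05
tool_pos: [0.5453, 0.1236, 0.07]
tool_rot: [179.8, -0.2, 59.4]
force: [2.7, 1.4, 0.9]
grip_width: 0.0554
grasp_force: 30.0
```

Call:
servo_tool(
  series=[
    [[0,0,0,0,0,0.039,0.5],[0,0,0,0,0,0.078,0.5],[0,0,0,0,0,0.117,0.5],[0,0,0,0,0,0.15,0.5]],
  ],
)

```text
time_s: 21.38
tool_pos: [0.5454, 0.1227, 0.07]
tool_rot: [179.9, -0.3, 32.4]
force: [2.9, -0.9, 1.0]
grip_width: 0.0553
grasp_force: 29.9
```

```bash
python3 - <<'E'
from h import *
o=get_obs();p=o["tool_pos"];y=o["tool_rot"][2]-2;print(o["wrist_torque"],y)
plan((p[0],p[1],p[2]+.15,y),(.61,.0,.22,0),(.6205,-.1645,.22,-2),(.6205,-.1645,p[2]+.005,-2))
E
```

```text
[-0.56349291 -0.66422331  0.05568042] 30.36925701146501
t 21.38 at [0.5454 0.1227 0.07  ] [179.86  -0.28  32.37] w 0.0553 q7 -61.5 F [ 2.9 -0.9  1. ]
 -> (np.float64(0.5454078439424151), np.float64(0.12273444176147826), np.float64(0.21996057770943153), np.float64(30.36925701146501)) [0.002, 0.001, -0.5] [0.0008, -0.0015, 0.0111] rows 4
 -> (0.61, 0.0, 0.22, 0) [-0.021, 0.462, -0.0] [0.0, -0.0, 0.1687] rows 5
 -> (0.6205, -0.1645, 0.22, -2) [0.035, 0.548, 0.0] [0.0, -0.0, 0.0111] rows 4
 -> (0.6205, -0.1645, np.float64(0.07496057770943154), -2) [-0.0, -0.0, 0.483] [0.0, 0.0, 0.0] rows 4
```

Call:
servo_tool(
  series=[
    [[0,0,-0.04,0,0,0,0.5],[0,0,-0.12,0,0,0,0.5],[0,0,-0.24,0,0,0,0.5],[0,0,-0.36,0,0,0,0.5],[0,0,-0.46,0,0,0,0.5],[0,0,-0.5,0,0,0,0.5]],
  ],
  grip_force=40,
)

```text
time_s: 21.88
tool_pos: [0.5447, 0.123, 0.2234]
tool_rot: [180.0, -0.4, 32.8]
force: [1.5, 0.2, -3.5]
grip_width: 0.0552
grasp_force: 40.0
```

Call:
servo_tool(
  series=[
    [[-0.001,0.05,0,0,0,0.01,0.5],[-0.005,0.13,0,0,0,0.04,0.5],[-0.01,0.23,0,0,0,0.08,0.5],[-0.014,0.33,0,0,0,0.115,0.5],[-0.018,0.42,0,0,0,0.15,0.5],[-0.021,0.462,0,0,0,0.178,0.5]],
  ],
)

```text
time_s: 22.38
tool_pos: [0.6125, -0.0033, 0.2164]
tool_rot: [179.7, 0.1, 0.1]
force: [-0.0, -0.9, -4.2]
grip_width: 0.0551
grasp_force: 40.0
```

Call:
servo_tool(
  series=[
    [[0.006,0.1,0,0,0,0.011,0.5],[0.012,0.2,0,0,0,0.011,0.5],[0.02,0.3,0,0,0,0.011,0.5],[0.026,0.4,0,0,0,0.011,0.5],[0.03,0.48,0,0,0,0.011,0.5],[0.035,0.53,0,0,0,0.011,0.5],[0.035,0.548,0,0,0,0.011,0.5],[0.035,0.548,0,0,0,0.011,0.5],[0.035,0.548,0,0,0,0.011,0.5]],
  ],
)

```text
time_s: 23.13
tool_pos: [0.6244, -0.1608, 0.2171]
tool_rot: [-179.9, 0.1, -1.3]
force: [-0.6, 0.2, -4.8]
grip_width: 0.0551
grasp_force: 40.0
```

```bash
python3 - <<'E'
from h import *
plan((.6205,-.1635,.0750,-2)); caps()
E
```

```text
t 23.13 at [ 0.6244 -0.1608  0.2171] [-1.7993e+02  1.3000e-01 -1.3200e+00] w 0.0551 q7 -64.2 F [-0.6  0.2 -4.8]
 -> (0.6205, -0.1635, 0.075, -2) [-0.012, 0.01, 0.474] [-0.0004, 0.0007, 0.0038] rows 4
cap 0.612 -0.3496 r 0.0264 z 0.0905 147
cap 0.4544 0.1711 r 0.0282 z 0.0966 302
cap 0.4466 0.3056 r 0.0278 z 0.0964 300
```

Call:
servo_tool(
  series=[
    [[-0.012,0.01,0.05,0,0,0.004,0.5],[-0.012,0.01,0.12,0,0,0.004,0.5],[-0.012,0.01,0.19,0,0,0.004,0.5],[-0.012,0.01,0.26,0,0,0.004,0.5],[-0.012,0.01,0.32,0,0,0.004,0.5],[-0.012,0.01,0.37,0,0,0.004,0.5],[-0.012,0.01,0.41,0,0,0.004,0.5],[-0.012,0.01,0.44,0,0,0.004,0.5],[-0.012,0.01,0.46,0,0,0.004,0.5],[-0.012,0.01,0.47,0,0,0.004,0.5],[-0.012,0.01,0.474,0,0,0.004,0.5],[-0.012,0.01,0.474,0,0,0.004,0.5]],
  ],
)

```text
time_s: 24.18
tool_pos: [0.6216, -0.1648, 0.0769]
tool_rot: [180.0, -0.0, -2.1]
force: [-0.2, 0.2, -4.9]
grip_width: 0.0548
grasp_force: 40.0
```

Call:
servo_tool(
  series=[
    [[0,0,0.003,0,0,0,0.5],[0,0,0.006,0,0,0,0.5],[0,0,0.009,0,0,0,0.5],[0,0,0.012,0,0,0,0.5],[0,0,0.012,0,0,0,0.5]],
  ],
)

```text
time_s: 24.6
tool_pos: [0.6223, -0.1646, 0.0751]
tool_rot: [-180.0, -0.1, -2.0]
force: [-1.2, 2.5, 6.3]
grip_width: 0.055
grasp_force: 39.9
```

```bash
python3 - <<'E'
from h import *
p=get_obs()["tool_pos"]
plan((p[0],p[1],.21,-2),(.54,0.04,.21,58),(.4544,.171,.21,142),(.4544,.171,.067,142))
E
```

```text
t 24.6 at [ 0.6223 -0.1646  0.0751] [-1.7996e+02 -1.3000e-01 -2.0300e+00] w 0.055 q7 -60.4 F [-1.2  2.5  6.3]
 -> (np.float64(0.6223185177292551), np.float64(-0.16463630765441634), 0.21, -2) [0.001, -0.0, -0.45] [-0.0002, -0.0007, -0.0002] rows 4
 -> (0.54, 0.04, 0.21, 58) [-0.298, -0.672, -0.0] [0.0, 0.0, -0.3333] rows 9
 -> (0.4544, 0.171, 0.21, 142) [0.219, -0.473, -0.0] [0.0, 0.0, -0.4667] rows 12
 -> (0.4544, 0.171, 0.067, 142) [0.0, -0.0, 0.477] [0.0, 0.0, 0.0] rows 4
```

Call:
servo_tool(
  series=[
    [[0,0,0,0,0,0,0.8],[0,0,0,0,0,0,0.8],[0,0,0,0,0,0,0.8],[0,0,0,0,0,0,0.8]],
  ],
)

```text
time_s: 24.93
tool_pos: [0.6216, -0.1649, 0.0731]
tool_rot: [180.0, -0.0, -2.1]
force: [-0.0, -0.3, 0.6]
grip_width: 0.0682
grasp_force: 0.0
```

Call:
servo_tool(
  series=[
    [[0,0,-0.05,0,0,0,0.8],[0,0,-0.15,0,0,0,0.8],[0,0,-0.28,0,0,0,0.8],[0,0,-0.41,0,0,0,1],[0,0,-0.455,0,0,0,1]],
  ],
  grip_force=30,
)

```text
time_s: 25.35
tool_pos: [0.6236, -0.1665, 0.2166]
tool_rot: [179.9, -0.5, -2.1]
force: [0.3, -0.5, 0.8]
grip_width: 0.0767
grasp_force: 0.0
```

Call:
servo_tool(
  series=[
    [[-0.298,-0.672,0,0,0,-0.333,1],[-0.298,-0.672,0,0,0,-0.333,1],[-0.298,-0.672,0,0,0,-0.333,1],[-0.298,-0.672,0,0,0,-0.333,1],[-0.298,-0.672,0,0,0,-0.333,1],[-0.298,-0.672,0,0,0,-0.333,1],[-0.298,-0.672,0,0,0,-0.333,1],[-0.298,-0.672,0,0,0,-0.333,1],[-0.298,-0.672,0,0,0,-0.333,1],[-0.298,-0.672,0,0,0,-0.333,1]],
  ],
)

```text
time_s: 26.18
tool_pos: [0.5393, 0.0398, 0.2102]
tool_rot: [180.0, -0.1, 57.9]
force: [0.2, -0.3, 0.2]
grip_width: 0.0871
grasp_force: 0.0
```

Call:
servo_tool(
  series=[
    [[0.219,-0.473,0,0,0,-0.46,1],[0.219,-0.473,0,0,0,-0.46,1],[0.219,-0.473,0,0,0,-0.46,1],[0.219,-0.473,0,0,0,-0.46,1],[0.219,-0.473,0,0,0,-0.46,1],[0.219,-0.473,0,0,0,-0.46,1],[0.219,-0.473,0,0,0,-0.46,1],[0.219,-0.473,0,0,0,-0.46,1],[0.219,-0.473,0,0,0,-0.46,1],[0.219,-0.473,0,0,0,-0.46,1],[0.219,-0.473,0,0,0,-0.46,1],[0.219,-0.473,0,0,0,-0.46,1]],
  ],
)

```text
time_s: 27.18
tool_pos: [0.4542, 0.1706, 0.2099]
tool_rot: [180.0, 0.0, 140.8]
force: [-0.9, -0.3, -0.2]
grip_width: 0.0868
grasp_force: 0.0
```

```bash
python3 - <<'E'
from h import *
plan((.4542,.1712,.069,141)); caps()
E
```

```text
t 27.18 at [0.4542 0.1706 0.2099] [1.7997e+02 1.0000e-02 1.4085e+02] w 0.0868 q7 25.8 F [-0.9 -0.3 -0.2]
 -> (0.4542, 0.1712, 0.069, 141) [0.001, 0.001, 0.47] [0.0002, 0.0, -0.0008] rows 4
cap 0.6233 -0.1638 r 0.028 z 0.1007 314
cap 0.6207 -0.2566 r 0.0283 z 0.0913 318
cap 0.6181 -0.3492 r 0.0287 z 0.0905 322
cap 0.4601 0.1647 r 0.0252 z 0.0962 107
```

Call:
servo_tool(
  series=[
    [[0.001,0.001,0.1,0,0,0,1],[0.001,0.001,0.2,0,0,0,1],[0.001,0.001,0.3,0,0,0,1],[0.001,0.001,0.4,0,0,0,1],[0.001,0.001,0.47,0,0,0,1],[0.001,0.001,0.47,0,0,0,0.5],[0.001,0.001,0.47,0,0,0,0.5],[0.001,0.001,0.47,0,0,0,0.5],[0.001,0.001,0.47,0,0,0,0.5],[0.001,0.001,0.47,0,0,0,0.5],[0.001,0.001,0.47,0,0,0,0.5],[0.001,0.001,0.47,0,0,0,0.5]],
  ],
)

```text
time_s: 28.23
tool_pos: [0.454, 0.171, 0.0694]
tool_rot: [-180.0, -0.0, 140.7]
force: [-2.6, -2.8, 6.9]
grip_width: 0.0556
grasp_force: 30.0
```

Call:
servo_tool(
  series=[
    [[0,0,0,0,0,0.039,0.5],[0,0,0,0,0,0.078,0.5],[0,0,0,0,0,0.117,0.5],[0,0,0,0,0,0.156,0.5],[0,0,0,0,0,0.195,0.5],[0,0,0,0,0,0.234,0.5],[0,0,0,0,0,0.273,0.5],[0,0,0,0,0,0.312,0.5],[0,0,0,0,0,0.351,0.5],[0,0,0,0,0,0.39,0.5],[0,0,0,0,0,0.429,0.5],[0,0,0,0,0,0.45,0.5]],
  ],
)

```text
time_s: 29.23
tool_pos: [0.4557, 0.1722, 0.0694]
tool_rot: [179.8, -0.2, 59.4]
force: [1.7, 0.2, -1.0]
grip_width: 0.0556
grasp_force: 30.0
```

Call:
servo_tool(
  series=[
    [[0,0,0,0,0,0.039,0.5],[0,0,0,0,0,0.078,0.5],[0,0,0,0,0,0.117,0.5],[0,0,0,0,0,0.15,0.5]],
  ],
)

```text
time_s: 29.57
tool_pos: [0.4558, 0.1716, 0.0694]
tool_rot: [179.9, -0.2, 32.4]
force: [2.9, -1.1, 0.6]
grip_width: 0.0556
grasp_force: 30.0
```

```bash
python3 - <<'E'
from h import *
o=get_obs();p=o["tool_pos"];y=o["tool_rot"][2];print(o["wrist_torque"],y)
plan((p[0],p[1],p[2]+.15,y),(.50,-.03,.22,0),(.5297,-.1600,.22,-2),(.5297,-.1600,p[2]+.005,-2))
E
```

```text
[-0.6043833  -0.57334607  0.05127175] 32.359742175006936
t 29.57 at [0.4558 0.1716 0.0694] [179.91  -0.23  32.36] w 0.0556 q7 -74.9 F [ 2.9 -1.1  0.6]
 -> (np.float64(0.45582796424080246), np.float64(0.17162804210299895), np.float64(0.2193566147229963), np.float64(32.359742175006936)) [0.002, 0.001, -0.5] [0.0005, -0.0013, -0.0] rows 4
 -> (0.5, -0.03, 0.22, 0) [-0.235, 0.647, -0.002] [0.0, -0.0, 0.1798] rows 5
 -> (0.5297, -0.16, 0.22, -2) [0.099, 0.433, 0.0] [0.0, -0.0, 0.0111] rows 4
 -> (0.5297, -0.16, np.float64(0.07435661472299632), -2) [-0.0, -0.0, 0.485] [0.0, 0.0, 0.0] rows 4
```

Call:
servo_tool(
  series=[
    [[0,0,-0.04,0,0,0,0.5],[0,0,-0.12,0,0,0,0.5],[0,0,-0.24,0,0,0,0.5],[0,0,-0.36,0,0,0,0.5],[0,0,-0.46,0,0,0,0.5],[0,0,-0.5,0,0,0,0.5]],
  ],
  grip_force=40,
)

```text
time_s: 30.07
tool_pos: [0.4553, 0.1721, 0.223]
tool_rot: [-179.9, -0.4, 32.8]
force: [0.4, 1.0, -5.5]
grip_width: 0.0552
grasp_force: 40.0
```

Call:
servo_tool(
  series=[
    [[-0.018,0.05,0,0,0,0.01,0.5],[-0.047,0.13,0,0,0,0.04,0.5],[-0.083,0.23,0,0,0,0.075,0.5],[-0.12,0.33,0,0,0,0.11,0.5],[-0.156,0.43,0,0,0,0.14,0.5],[-0.196,0.54,0,0,0,0.165,0.5],[-0.235,0.647,0,0,0,0.18,0.5]],
  ],
)

```text
time_s: 30.65
tool_pos: [0.4981, -0.0319, 0.2177]
tool_rot: [-179.9, 0.1, 0.2]
force: [1.6, -0.2, -6.6]
grip_width: 0.0556
grasp_force: 40.0
```

Call:
servo_tool(
  series=[
    [[0.023,0.1,0,0,0,0.011,0.5],[0.046,0.2,0,0,0,0.011,0.5],[0.068,0.3,0,0,0,0.011,0.5],[0.086,0.38,0,0,0,0.011,0.5],[0.095,0.42,0,0,0,0.011,0.5],[0.099,0.433,0,0,0,0.011,0.5],[0.099,0.433,0,0,0,0.011,0.5],[0.099,0.433,0,0,0,0.011,0.5]],
  ],
)

```text
time_s: 31.32
tool_pos: [0.529, -0.1584, 0.2178]
tool_rot: [-179.9, 0.1, -1.6]
force: [0.2, 0.3, -5.1]
grip_width: 0.0557
grasp_force: 40.0
```

```bash
python3 - <<'E'
from h import *
plan((.5287,-.1600,.0744,-2)); caps()
E
```

```text
t 31.32 at [ 0.529  -0.1584  0.2178] [-1.7991e+02  9.0000e-02 -1.6200e+00] w 0.0557 q7 -67.3 F [ 0.2  0.3 -5.1]
 -> (0.5287, -0.16, 0.0744, -2) [-0.0, 0.006, 0.478] [-0.0005, 0.0005, 0.0021] rows 4
cap 0.6233 -0.1634 r 0.0279 z 0.1012 224
cap 0.6207 -0.2568 r 0.0281 z 0.0912 317
cap 0.6189 -0.3498 r 0.0284 z 0.0908 296
cap 0.4447 0.3071 r 0.0293 z 0.0968 298
```

Call:
servo_tool(
  series=[
    [[0,0.006,0.05,0,0,0.002,0.5],[0,0.006,0.12,0,0,0.002,0.5],[0,0.006,0.19,0,0,0.002,0.5],[0,0.006,0.26,0,0,0.002,0.5],[0,0.006,0.32,0,0,0.002,0.5],[0,0.006,0.37,0,0,0.002,0.5],[0,0.006,0.41,0,0,0.002,0.5],[0,0.006,0.44,0,0,0.002,0.5],[0,0.006,0.46,0,0,0.002,0.5],[0,0.006,0.473,0,0,0.002,0.5],[0,0.006,0.478,0,0,0.002,0.5],[0,0.006,0.478,0,0,0.002,0.5]],
  ],
)

```text
time_s: 32.37
tool_pos: [0.5299, -0.1614, 0.0752]
tool_rot: [180.0, -0.0, -2.0]
force: [-0.1, -0.8, -4.6]
grip_width: 0.0554
grasp_force: 40.0
```

Call:
servo_tool(
  series=[
    [[0,0,0.003,0,0,0,0.5],[0,0,0.006,0,0,0,0.5],[0,0,0.009,0,0,0,0.5],[0,0,0.012,0,0,0,0.5],[0,0,0.012,0,0,0,0.5]],
  ],
)

```text
time_s: 32.78
tool_pos: [0.5309, -0.1615, 0.0744]
tool_rot: [-179.9, -0.1, -2.0]
force: [-6.2, 3.2, 16.1]
grip_width: 0.0551
grasp_force: 40.0
```

```bash
python3 - <<'E'
from h import *
p=get_obs()["tool_pos"]
plan((p[0],p[1],.21,-2),(.50,0.1,.21,70),(.4462,.306,.21,155),(.4462,.306,.069,155))
E
```

```text
t 32.78 at [ 0.5309 -0.1615  0.0744] [-1.7989e+02 -1.1000e-01 -2.0400e+00] w 0.0551 q7 -59.1 F [-6.2  3.2 16.1]
 -> (np.float64(0.5309207305845186), np.float64(-0.16149418517862096), 0.21, -2) [0.001, -0.001, -0.452] [-0.0006, -0.0006, -0.0002] rows 4
 -> (0.5, 0.1, 0.21, 70) [-0.133, -0.868, -0.0] [0.0, 0.0, -0.4] rows 11
 -> (0.4462, 0.306, 0.21, 155) [0.584, -0.403, -0.0] [0.0, 0.0, -0.4722] rows 12
 -> (0.4462, 0.306, 0.069, 155) [0.0, -0.0, 0.47] [0.0, 0.0, 0.0] rows 4
```

Call:
servo_tool(
  series=[
    [[0,0,-0.006,0,0,0,0.5],[0,0,-0.006,0,0,0,0.8],[0,0,-0.006,0,0,0,0.8],[0,0,-0.006,0,0,0,0.8],[0,0,-0.006,0,0,0,0.8]],
  ],
)

```text
time_s: 33.2
tool_pos: [0.53, -0.1617, 0.0734]
tool_rot: [180.0, -0.0, -2.0]
force: [0.0, -0.8, 0.6]
grip_width: 0.0679
grasp_force: 0.0
```

Call:
servo_tool(
  series=[
    [[0,0,-0.05,0,0,0,0.8],[0,0,-0.15,0,0,0,0.8],[0,0,-0.28,0,0,0,0.8],[0,0,-0.41,0,0,0,1],[0,0,-0.45,0,0,0,1]],
  ],
  grip_force=30,
)

```text
time_s: 33.62
tool_pos: [0.5322, -0.1632, 0.2135]
tool_rot: [180.0, -0.5, -2.1]
force: [1.5, 0.1, 0.2]
grip_width: 0.0767
grasp_force: 0.0
```

Call:
servo_tool(
  series=[
    [[-0.133,-0.868,0,0,0,-0.4,1],[-0.133,-0.868,0,0,0,-0.4,1],[-0.133,-0.868,0,0,0,-0.4,1],[-0.133,-0.868,0,0,0,-0.4,1],[-0.133,-0.868,0,0,0,-0.4,1],[-0.133,-0.868,0,0,0,-0.4,1],[-0.133,-0.868,0,0,0,-0.4,1],[-0.133,-0.868,0,0,0,-0.4,1],[-0.133,-0.868,0,0,0,-0.4,1],[-0.133,-0.868,0,0,0,-0.4,1],[-0.133,-0.868,0,0,0,-0.4,1],[-0.133,-0.868,0,0,0,-0.4,1]],
  ],
)

```text
time_s: 34.62
tool_pos: [0.4991, 0.1001, 0.208]
tool_rot: [180.0, -0.0, 69.8]
force: [0.1, -0.2, -0.2]
grip_width: 0.0871
grasp_force: 0.0
```

Call:
servo_tool(
  series=[
    [[0.584,-0.403,0,0,0,-0.465,1],[0.584,-0.403,0,0,0,-0.465,1],[0.584,-0.403,0,0,0,-0.465,1],[0.584,-0.403,0,0,0,-0.465,1],[0.584,-0.403,0,0,0,-0.465,1],[0.584,-0.403,0,0,0,-0.465,1],[0.584,-0.403,0,0,0,-0.465,1],[0.584,-0.403,0,0,0,-0.465,1],[0.584,-0.403,0,0,0,-0.465,1],[0.584,-0.403,0,0,0,-0.465,1],[0.584,-0.403,0,0,0,-0.465,1],[0.584,-0.403,0,0,0,-0.465,1]],
  ],
)

```text
time_s: 35.62
tool_pos: [0.4457, 0.3061, 0.208]
tool_rot: [-180.0, 0.0, 153.8]
force: [-0.1, 0.5, -0.1]
grip_width: 0.0873
grasp_force: 0.0
```

```bash
python3 - <<'E'
from h import *
plan((.4465,.3058,.069,153)); caps()
E
```

```text
t 35.62 at [0.4457 0.3061 0.208 ] [-180.      0.    153.76] w 0.0873 q7 30.1 F [-0.1  0.5 -0.1]
 -> (0.4465, 0.3058, 0.069, 153) [-0.003, 0.0, 0.463] [-0.0, 0.0, 0.0042] rows 4
cap 0.6229 -0.1632 r 0.0281 z 0.1008 317
cap 0.6208 -0.2569 r 0.0282 z 0.0906 319
cap 0.6181 -0.349 r 0.0281 z 0.0909 323
cap 0.5369 -0.1604 r 0.0268 z 0.1011 145
cap 0.4566 0.3043 r 0.0255 z 0.0968 117
```

Call:
servo_tool(
  series=[
    [[-0.002,0,0.1,0,0,0,1],[-0.002,0,0.2,0,0,0,1],[-0.002,0,0.3,0,0,0,1],[-0.002,0,0.4,0,0,0,1],[-0.002,0,0.463,0,0,0,1],[-0.002,0,0.463,0,0,0,0.5],[-0.002,0,0.463,0,0,0,0.5],[-0.002,0,0.463,0,0,0,0.5],[-0.002,0,0.463,0,0,0,0.5],[-0.002,0,0.463,0,0,0,0.5],[-0.002,0,0.463,0,0,0,0.5],[-0.002,0,0.463,0,0,0,0.5]],
  ],
)

```text
time_s: 36.67
tool_pos: [0.4466, 0.3061, 0.0704]
tool_rot: [179.9, 0.0, 153.6]
force: [-1.3, -2.6, 5.6]
grip_width: 0.0554
grasp_force: 30.0
```

Call:
servo_tool(
  series=[
    [[0,0,0,0,0,0.039,0.5],[0,0,0,0,0,0.078,0.5],[0,0,0,0,0,0.117,0.5],[0,0,0,0,0,0.156,0.5],[0,0,0,0,0,0.195,0.5],[0,0,0,0,0,0.234,0.5],[0,0,0,0,0,0.273,0.5],[0,0,0,0,0,0.312,0.5],[0,0,0,0,0,0.351,0.5],[0,0,0,0,0,0.39,0.5],[0,0,0,0,0,0.429,0.5],[0,0,0,0,0,0.45,0.5]],
  ],
)

```text
time_s: 37.67
tool_pos: [0.4474, 0.3073, 0.0705]
tool_rot: [179.9, -0.2, 72.4]
force: [1.2, 0.8, 1.7]
grip_width: 0.0552
grasp_force: 30.0
```

Call:
servo_tool(
  series=[
    [[0,0,0,0,0,0.039,0.5],[0,0,0,0,0,0.078,0.5],[0,0,0,0,0,0.117,0.5],[0,0,0,0,0,0.15,0.5]],
  ],
)

```text
time_s: 38.0
tool_pos: [0.4478, 0.3068, 0.0705]
tool_rot: [179.9, -0.2, 45.3]
force: [1.8, -0.5, 3.1]
grip_width: 0.0554
grasp_force: 30.0
```

```bash
python3 - <<'E'
from h import *
o=get_obs();p=o["tool_pos"];y=o["tool_rot"][2];print(o["wrist_torque"],y)
plan((p[0],p[1],p[2]+.15,y),(.48,.04,.22,0),(.5255,-.2540,.22,-2),(.5255,-.2540,p[2]+.005,-2))
E
```

```text
[-0.32238672 -0.35362729  0.08137458] 45.33039199733517
t 38.0 at [0.4478 0.3068 0.0705] [179.94  -0.22  45.33] w 0.0554 q7 -65.8 F [ 1.8 -0.5  3.1]
 -> (np.float64(0.44775234830532634), np.float64(0.3068153966722445), np.float64(0.22046841471327866), np.float64(45.33039199733517)) [0.002, 0.001, -0.5] [0.0004, -0.0012, -0.0] rows 4
 -> (0.48, 0.04, 0.22, 0) [-0.557, 0.702, 0.002] [0.0, -0.0, 0.2518] rows 7
 -> (0.5255, -0.254, 0.22, -2) [0.152, 0.98, 0.0] [0.0, -0.0, 0.0111] rows 8
 -> (0.5255, -0.254, np.float64(0.07546841471327867), -2) [-0.0, -0.0, 0.482] [0.0, 0.0, 0.0] rows 4
```

Call:
servo_tool(
  series=[
    [[0,0,-0.04,0,0,0,0.5],[0,0,-0.12,0,0,0,0.5],[0,0,-0.24,0,0,0,0.5],[0,0,-0.36,0,0,0,0.5],[0,0,-0.46,0,0,0,0.5],[0,0,-0.5,0,0,0,0.5]],
  ],
  grip_force=40,
)

```text
time_s: 38.5
tool_pos: [0.4476, 0.3066, 0.2234]
tool_rot: [-179.9, -0.3, 45.8]
force: [0.8, 0.8, -5.1]
grip_width: 0.0552
grasp_force: 40.0
```

Call:
servo_tool(
  series=[
    [[-0.03,0.04,0,0,0,0.01,0.5],[-0.08,0.1,0,0,0,0.04,0.5],[-0.14,0.18,0,0,0,0.07,0.5],[-0.21,0.265,0,0,0,0.1,0.5],[-0.28,0.353,0,0,0,0.13,0.5],[-0.35,0.441,0,0,0,0.16,0.5],[-0.42,0.529,0,0,0,0.19,0.5],[-0.49,0.618,0,0,0,0.22,0.5],[-0.557,0.702,0,0,0,0.252,0.5]],
  ],
)

```text
time_s: 39.25
tool_pos: [0.4782, 0.0368, 0.2174]
tool_rot: [-180.0, 0.2, 0.1]
force: [1.5, -0.0, -4.8]
grip_width: 0.0549
grasp_force: 40.0
```

Call:
servo_tool(
  series=[
    [[0.015,0.1,0,0,0,0.011,0.5],[0.03,0.21,0,0,0,0.011,0.5],[0.05,0.32,0,0,0,0.011,0.5],[0.067,0.43,0,0,0,0.011,0.5],[0.084,0.54,0,0,0,0.011,0.5],[0.1,0.65,0,0,0,0.011,0.5],[0.118,0.76,0,0,0,0.011,0.5],[0.135,0.87,0,0,0,0.011,0.5],[0.147,0.95,0,0,0,0.011,0.5],[0.152,0.98,0,0,0,0.011,0.5],[0.152,0.98,0,0,0,0.011,0.5],[0.152,0.98,0,0,0,0.011,0.5]],
  ],
)

```text
time_s: 40.25
tool_pos: [0.5252, -0.2548, 0.2175]
tool_rot: [-179.9, 0.2, -1.8]
force: [0.0, 1.6, -4.5]
grip_width: 0.055
grasp_force: 40.0
```

```bash
python3 - <<'E'
from h import *
plan((.5245,-.2550,.0755,-2)); caps()
E
```

```text
t 40.25 at [ 0.5252 -0.2548  0.2175] [-179.94    0.2    -1.79] w 0.055 q7 -53.0 F [ 0.   1.6 -4.5]
 -> (0.5245, -0.255, 0.0755, -2) [-0.001, 0.001, 0.473] [-0.0003, 0.0011, 0.0011] rows 4
cap 0.6231 -0.1636 r 0.0282 z 0.101 317
cap 0.6209 -0.257 r 0.0283 z 0.091 319
cap 0.619 -0.3491 r 0.0277 z 0.0912 201
cap 0.5312 -0.1611 r 0.0283 z 0.1014 251
```

Call:
servo_tool(
  series=[
    [[0,0,0.05,0,0,0,0.5],[0,0,0.12,0,0,0,0.5],[0,0,0.19,0,0,0,0.5],[0,0,0.26,0,0,0,0.5],[0,0,0.32,0,0,0,0.5],[0,0,0.37,0,0,0,0.5],[0,0,0.41,0,0,0,0.5],[0,0,0.44,0,0,0,0.5],[0,0,0.46,0,0,0,0.5],[0,0,0.47,0,0,0,0.5],[0,0,0.474,0,0,0,0.5],[0,0,0.474,0,0,0,0.5]],
  ],
)

```text
time_s: 41.3
tool_pos: [0.5273, -0.2547, 0.0774]
tool_rot: [180.0, -0.0, -1.7]
force: [-0.4, -0.7, -5.0]
grip_width: 0.0553
grasp_force: 40.0
```

Call:
servo_tool(
  series=[
    [[0,0,0.003,0,0,0,0.5],[0,0,0.006,0,0,0,0.5],[0,0,0.009,0,0,0,0.5],[0,0,0.01,0,0,0,0.5],[0,0,0.01,0,0,0,0.5]],
  ],
)

```text
time_s: 41.72
tool_pos: [0.5277, -0.2547, 0.0756]
tool_rot: [-180.0, -0.1, -1.7]
force: [-2.8, 1.9, 5.7]
grip_width: 0.0552
grasp_force: 40.0
```

```bash
python3 - <<'E'
from h import *
p=get_obs()["tool_pos"]
plan((p[0],p[1],.21,-2),(.52,-.01,.21,-1.5),(.6577,.2195,.21,-1.5))
E
```

```text
t 41.72 at [ 0.5277 -0.2547  0.0756] [-1.7997e+02 -9.0000e-02 -1.6800e+00] w 0.0552 q7 -46.9 F [-2.8  1.9  5.7]
 -> (np.float64(0.5277184207204817), np.float64(-0.2546576835176887), 0.21, -2) [0.001, -0.0, -0.448] [-0.0002, -0.0005, 0.0018] rows 4
 -> (0.52, -0.01, 0.21, -1.5) [-0.054, -0.814, -0.0] [0.0, 0.0, -0.0028] rows 6
 -> (0.6577, 0.2195, 0.21, -1.5) [0.439, -0.777, -0.0] [0.0, 0.0, 0.0] rows 7
```

Call:
servo_tool(
  series=[
    [[0,0,-0.005,0,0,0,0.5],[0,0,-0.005,0,0,0,0.8],[0,0,-0.005,0,0,0,0.8],[0,0,-0.005,0,0,0,0.8],[0,0,-0.005,0,0,0,0.8]],
  ],
)

```text
time_s: 42.13
tool_pos: [0.5273, -0.2548, 0.0758]
tool_rot: [180.0, -0.0, -1.7]
force: [1.2, -0.1, 0.2]
grip_width: 0.0682
grasp_force: 0.0
```

Call:
servo_tool(
  series=[
    [[0,0,-0.05,0,0,0,0.8],[0,0,-0.15,0,0,0,0.8],[0,0,-0.28,0,0,0,0.8],[0,0,-0.41,0,0,0,0.8],[0,0,-0.45,0,0,0,0.8]],
  ],
  grip_force=60,
)

```text
time_s: 42.55
tool_pos: [0.5291, -0.257, 0.2173]
tool_rot: [179.8, -0.5, -1.8]
force: [1.8, -1.1, 0.1]
grip_width: 0.0694
grasp_force: 0.0
```

Call:
servo_tool(
  series=[
    [[-0.054,-0.814,0,0,0,0,0.6],[-0.054,-0.814,0,0,0,0,0.6],[-0.054,-0.814,0,0,0,0,0.6],[-0.054,-0.814,0,0,0,0,0.6],[-0.054,-0.814,0,0,0,0,0.6],[-0.054,-0.814,0,0,0,0,0.6],[-0.054,-0.814,0,0,0,0,0.6],[-0.054,-0.814,0,0,0,0,0.6]],
  ],
)

```text
time_s: 43.22
tool_pos: [0.5181, -0.0071, 0.2112]
tool_rot: [-179.9, -0.0, -1.4]
force: [0.2, -1.0, 0.4]
grip_width: 0.0521
grasp_force: 0.0
```

```bash
python3 - <<'E'
from h import *
c=eyes.read_camera("wrist"); print(c["mount"])
o,c=snap("top","top1"); caps(c); P=cloud(c)
h=cv2.cvtColor(c["frame"],cv2.COLOR_RGB2HSV)
m=(abs(P[...,2]-.044)<.007)&(P[...,0]>.61)&(P[...,0]<.66)&(P[...,1]>.12)&(P[...,1]<.32)&(h[...,2]<90)
print('handle',cv2.minAreaRect(P[m][:,:2].astype(np.float32)),m.sum(),P[m].mean(0))
plan((.6577,.2195,.21,-1.5))
cv2.imwrite("pics/t1c.png",cv2.resize(c["frame"][120:300,150:470,::-1],None,fx=2.5,fy=2.5))
E
```

```text
[[-6.60520623e-04 -9.59565351e-01 -2.81485171e-01  7.71997508e-02]
 [ 9.99999590e-01 -8.08062353e-04  4.08079341e-04  1.94219860e-04]
 [-6.19036365e-04 -2.81484786e-01  9.59565491e-01 -1.61209341e-01]
 [ 0.00000000e+00  0.00000000e+00  0.00000000e+00  1.00000000e+00]]
cap 0.6231 -0.1633 r 0.0283 z 0.1008 315
cap 0.6208 -0.2569 r 0.0282 z 0.091 319
cap 0.618 -0.3491 r 0.0281 z 0.0907 319
handle ((0.6340846419334412, 0.21949943900108337), (0.11037371307611465, 0.014372850768268108), 88.10232543945312) 170 [0.63411813 0.21970555 0.0442086 ]
t 43.32 at [ 0.5182 -0.0111  0.2111] [ 1.7999e+02 -4.0000e-02 -1.7500e+00] w 0.0525 q7 -90.3 F [-0.4 -1.1  0.2]
 -> (0.6577, 0.2195, 0.21, -1.5) [0.441, -0.783, 0.004] [0.0, -0.0002, -0.0014] rows 7
```

View pics/t1c.png

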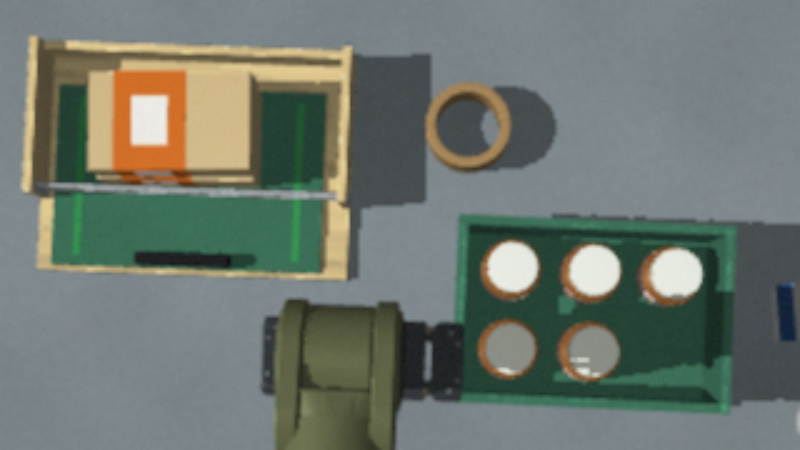

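Call:
servo_tool(
  series=[
    [[0.441,-0.783,0.004,0,0,-0.001,0.6],[0.441,-0.783,0.004,0,0,-0.001,0.6],[0.441,-0.783,0.004,0,0,-0.001,0.6],[0.441,-0.783,0.004,0,0,-0.001,0.6],[0.441,-0.783,0.004,0,0,-0.001,0.6],[0.441,-0.783,0.004,0,0,-0.001,0.6],[0.441,-0.783,0.004,0,0,-0.001,0.6],[0.441,-0.783,0.2,0,0,-0.001,0.6],[0.441,-0.783,0.3,0,0,-0.001,0.6],[0.441,-0.783,0.3,0,0,-0.001,0.6],[0.441,-0.783,0.3,0,0,-0.001,0.6]],
  ],
)

```text
time_s: 44.23
tool_pos: [0.6558, 0.2184, 0.1179]
tool_rot: [179.8, 0.3, -1.7]
force: [-0.6, -0.1, 0.1]
grip_width: 0.052
grasp_force: 0.0
```

```bash
python3 - <<'E'
from h import *
plan((.658,.2195,.025,-1.6))
E
```

```text
t 44.23 at [0.6558 0.2184 0.1179] [179.79   0.29  -1.68] w 0.052 q7 -93.1 F [-0.6 -0.1  0.1]
 -> (0.658, 0.2195, 0.025, -1.6) [0.009, -0.005, 0.31] [0.0012, 0.0016, -0.0005] rows 3
```

Call:
servo_tool(
  series=[
    [[0.009,-0.004,0.05,0,0,0,0.6],[0.009,-0.004,0.11,0,0,0,0.6],[0.009,-0.004,0.17,0,0,0,0.6],[0.009,-0.004,0.22,0,0,0,0.6],[0.009,-0.004,0.26,0,0,0,0.6],[0.009,-0.004,0.29,0,0,0,0.6],[0.009,-0.004,0.305,0,0,0,0.6],[0.009,-0.004,0.305,0,0,0,0.6],[0.009,-0.004,0.305,0,0,0,0.6]],
  ],
)

```text
time_s: 44.98
tool_pos: [0.6603, 0.2222, 0.0296]
tool_rot: [-180.0, -0.0, -1.5]
force: [0.5, 0.1, -0.3]
grip_width: 0.0521
grasp_force: 0.0
```

```bash
python3 - <<'E'
from h import *
plan((.658,.2195,.025,-1.6))
o,c=snap("side","s2"); cv2.imwrite("pics/s2c.png",cv2.resize(c["frame"][130:260,250:410,::-1],None,fx=4,fy=4,interpolation=cv2.INTER_CUBIC))
E
```

```text
t 44.98 at [0.6603 0.2222 0.0296] [-1.7999e+02 -5.0000e-02 -1.5100e+00] w 0.0521 q7 -90.7 F [ 0.5  0.1 -0.3]
 -> (0.658, 0.2195, 0.025, -1.6) [-0.008, 0.009, 0.015] [-0.0001, -0.0003, 0.0005] rows 1
```

View pics/s2c.png

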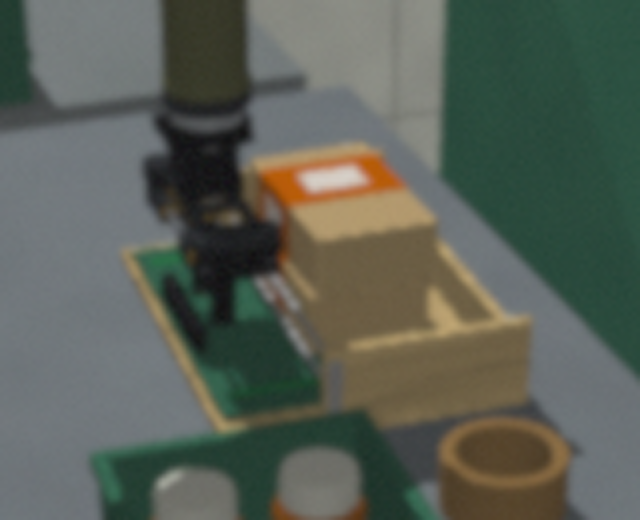

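Call:
servo_tool(
  series=[
    [[-0.008,0.009,0.013,0,0,0,0.6],[-0.02,0.009,0.013,0,0,0,0.6],[-0.03,0.009,0.013,0,0,0,0.6],[-0.045,0.009,0.013,0,0,0,0.6],[-0.065,0.009,0.013,0,0,0,0.6],[-0.085,0.009,0.013,0,0,0,0.6],[-0.105,0.009,0.013,0,0,0,0.6],[-0.125,0.009,0.013,0,0,0,0.6]],
  ],
)

```text
time_s: 45.7
tool_pos: [0.6222, 0.2205, 0.0255]
tool_rot: [-180.0, -0.1, -1.5]
force: [4.2, -1.2, -1.2]
grip_width: 0.0524
grasp_force: 1.9
```

```bash
cat >> h.py <<'E'
def lidcheck():
    c=eyes.read_camera("top"); P=cloud(c); h=cv2.cvtColor(c["frame"],cv2.COLOR_RGB2HSV)
    reg=(P[...,1]>0)&(P[...,1]<.42)&(P[...,0]>.35)
    G=(h[...,0]>60)&(h[...,0]<95)&(h[...,1]>80)&reg&(P[...,2]>.005)&(P[...,2]<.04)
    print('lid',cv2.minAreaRect(P[G][:,:2].astype(np.float32)))
    m=reg&(P[...,2]>.112)&(P[...,2]<.135)&(P[...,0]>.7); print('cartons',cv2.minAreaRect(P[m][:,:2].astype(np.float32)),P[m][:,2].mean())
    m=reg&(abs(P[...,2]-.044)<.007)&(h[...,2]<90)&(P[...,0]<.66); 
    if m.sum(): print('handle',cv2.minAreaRect(P[m][:,:2].astype(np.float32)),m.sum())
    return c
E
python3 - <<'E'
from h import *
plan(); lidcheck()
E
```

```text
t 45.7 at [0.6222 0.2205 0.0255] [-1.7999e+02 -8.0000e-02 -1.5000e+00] w 0.0524 q7 -91.3 F [ 4.2 -1.2 -1.2]
lid ((0.7023845911026001, 0.21959185600280762), (0.31723660230636597, 0.21244150400161743), 88.71736907958984)
cartons ((0.7743266224861145, 0.2178465723991394), (0.18162669241428375, 0.11201935261487961), 89.52053833007812) 0.12834856052647794
```

Call:
servo_tool(
  series=[
    [[-0.015,0,0,0,0,0,0.6],[-0.03,0,0,0,0,0,0.6],[-0.05,0,0,0,0,0,0.6],[-0.07,0,0,0,0,0,0.6],[-0.09,0,0,0,0,0,0.6],[-0.11,0,0,0,0,0,0.6],[-0.13,0,0,0,0,0,0.6],[-0.145,0,0,0,0,0,0.6],[-0.155,0,0,0,0,0,0.6],[-0.155,0,0,0,0,0,0.6]],
  ],
)

```text
time_s: 46.58
tool_pos: [0.5753, 0.2218, 0.0255]
tool_rot: [-180.0, -0.0, -1.5]
force: [3.7, -0.9, 1.5]
grip_width: 0.0523
grasp_force: 1.8
```

```bash
python3 - <<'E'
from h import *
lidcheck(); plan()
E
```

```text
lid ((0.6553804874420166, 0.2209586352109909), (0.31813448667526245, 0.21281154453754425), 88.61956024169922)
cartons ((0.7745092511177063, 0.21807695925235748), (0.1822005808353424, 0.11257115006446838), 89.4618148803711) 0.1284224767268704
handle ((0.5619992017745972, 0.2110351026058197), (0.006523938849568367, 0.0028043007478117943), 89.53987121582031) 5
t 46.63 at [0.5753 0.2218 0.0254] [-1.7998e+02  3.0000e-02 -1.5000e+00] w 0.0524 q7 -93.1 F [ 3.2 -0.8  2.5]
```

Call:
servo_tool(
  series=[
    [[0.03,0,0,0,0,0,0.6],[0.03,0,-0.1,0,0,0,0.6],[0.03,0,-0.22,0,0,0,0.6],[0.03,0,-0.32,0,0,0,0.6],[0.03,0,-0.32,0,0,0,0.6]],
  ],
)

```text
time_s: 47.05
tool_pos: [0.5876, 0.222, 0.1266]
tool_rot: [-179.8, -0.3, -1.5]
force: [0.9, 0.3, 0.7]
grip_width: 0.0521
grasp_force: 0.0
```

Call:
servo_tool(
  series=[
    [[-0.085,0,0,0,0,-0.47,0.6],[-0.085,0,0,0,0,-0.47,0.6],[-0.085,0,0,0,0,-0.47,0.6],[-0.085,0,0,0,0,-0.47,0.6],[-0.085,0,0,0,0,-0.47,0.6],[-0.085,0,0,0,0,-0.47,0.6],[-0.085,0,0,0,0,-0.47,0.6],[-0.085,0,0,0,0,-0.47,0.6],[-0.085,0,0,0,0,-0.47,0.6],[-0.085,0,0,0,0,-0.47,0.6],[-0.085,0,0,0,0,-0.47,0.6],[-0.085,0,0,0,0,-0.47,0.6]],
  ],
)

```text
time_s: 48.05
tool_pos: [0.5578, 0.2219, 0.1199]
tool_rot: [-179.8, 0.1, 83.5]
force: [-0.2, -0.6, 0.2]
grip_width: 0.0525
grasp_force: 0.0
```

```bash
python3 - <<'E'
from h import *
c=lidcheck(); plan((.5588,.2215,.022,88.5))
E
```

```text
lid ((0.6557662487030029, 0.2206982970237732), (0.31818097829818726, 0.2126956731081009), 88.30734252929688)
cartons ((0.7864723205566406, 0.21754693984985352), (0.1813952922821045, 0.11357299983501434), 89.39888000488281) 0.12651702228603592
handle ((0.5582903027534485, 0.20096980035305023), (0.0681515634059906, 0.013443191535770893), 87.97534942626953) 95
t 48.1 at [0.5579 0.2219 0.12  ] [-1.7977e+02  8.0000e-02  8.3660e+01] w 0.0518 q7 -19.8 F [-0.2 -0.4 -0.4]
 -> (0.5588, 0.2215, 0.022, 88.5) [-0.001, 0.005, 0.327] [-0.0013, 0.0004, -0.0269] rows 3
```

Call:
servo_tool(
  series=[
    [[-0.001,0.004,0.05,0,0,-0.027,0.6],[-0.001,0.004,0.11,0,0,-0.027,0.6],[-0.001,0.004,0.17,0,0,-0.027,0.6],[-0.001,0.004,0.23,0,0,-0.027,0.6],[-0.001,0.004,0.28,0,0,-0.027,0.6],[-0.001,0.004,0.31,0,0,-0.027,0.6],[-0.001,0.004,0.325,0,0,-0.027,0.6],[-0.001,0.004,0.325,0,0,-0.027,0.6],[-0.001,0.004,0.325,0,0,-0.027,0.6]],
  ],
)

```text
time_s: 48.85
tool_pos: [0.5606, 0.2217, 0.0239]
tool_rot: [-180.0, -0.0, 87.9]
force: [0.1, 0.7, -0.3]
grip_width: 0.0521
grasp_force: 0.0
```

Call:
servo_tool(
  series=[
    [[0,0,0,0,0,0,0.1],[0,0,0,0,0,0,0.1],[0,0,0,0,0,0,0.1],[0,0,0,0,0,0,0.1],[0,0,0,0,0,0,0.1],[0,0,0,0,0,0,0.1],[0,0,0,0,0,0,0.1],[0,0,0,0,0,0,0.1],[0,0,0,0,0,0,0.1],[0,0,0,0,0,0,0.1]],
  ],
  grip_force=60,
)

```text
time_s: 49.68
tool_pos: [0.5594, 0.222, 0.0236]
tool_rot: [-179.9, -0.0, 88.0]
force: [-4.0, 1.0, 3.4]
grip_width: 0.0134
grasp_force: 60.0
```

```bash
python3 - <<'E'
from h import *
lidcheck(); p=get_obs()["tool_pos"]; plan((p[0]-.1,p[1]+.003,p[2],88.5))
E
```

```text
lid ((0.6577305197715759, 0.22136038541793823), (0.31926149129867554, 0.21229617297649384), 88.34303283691406)
cartons ((0.7882816791534424, 0.2170201539993286), (0.18180646002292633, 0.11464044451713562), 89.5578842163086) 0.12647243292944466
handle ((0.5626996755599976, 0.18928037583827972), (0.0204752366989851, 0.04446159303188324), 1.74249267578125) 67
t 49.73 at [0.5594 0.222  0.0236] [-1.7988e+02 -1.0000e-02  8.7990e+01] w 0.0135 q7 -12.0 F [-5.  -0.1  4.9]
 -> (np.float64(0.4594111065145313), np.float64(0.2250396175158511), np.float64(0.023587594444153197), 88.5) [-0.002, -0.333, 0.001] [-0.0007, -0.0, -0.0028] rows 3
```

Call:
servo_tool(
  series=[
    [[0,-0.01,0,0,0,0,0.1],[0,-0.025,0,0,0,0,0.1],[0,-0.045,0,0,0,0,0.1],[0,-0.065,0,0,0,0,0.1],[0,-0.085,0,0,0,0,0.1],[0,-0.105,0,0,0,0,0.1],[0,-0.125,0,0,0,0,0.1],[0,-0.145,0,0,0,0,0.1],[0,-0.165,0,0,0,0,0.1],[0,-0.185,0,0,0,0,0.1],[0,-0.205,0,0,0,0,0.1],[0,-0.225,0,0,0,0,0.1]],
  ],
)

```text
time_s: 50.73
tool_pos: [0.4923, 0.2241, 0.0236]
tool_rot: [-180.0, -0.0, 88.0]
force: [-0.1, 0.4, -2.9]
grip_width: 0.0138
grasp_force: 60.0
```

```bash
python3 - <<'E'
from h import *
lidcheck(); plan()
E
```

```text
lid ((0.591245710849762, 0.22264151275157928), (0.3203667402267456, 0.21251648664474487), 87.83162689208984)
cartons ((0.7760681509971619, 0.21668654680252075), (0.1818614900112152, 0.11255691945552826), 89.41416931152344) 0.1227575433340337
handle ((0.4931209087371826, 0.19153913855552673), (0.020333971828222275, 0.04367590695619583), 2.6347768306732178) 60
t 50.78 at [0.491  0.2242 0.0234] [-179.89   -0.     87.98] w 0.0137 q7 -17.6 F [-2.2 -0.6  0. ]
```

Call:
servo_tool(
  series=[
    [[0,-0.02,0,0,0,0,0.1],[0,-0.045,-0.005,0,0,0,0.1],[0,-0.07,-0.01,0,0,0,0.1],[0,-0.1,-0.015,0,0,0,0.1],[0,-0.13,-0.02,0,0,0,0.1],[0,-0.155,-0.02,0,0,0,0.1],[0,-0.18,-0.02,0,0,0,0.1],[0,-0.195,-0.02,0,0,0,0.1],[0,-0.2,-0.02,0,0,0,0.1],[0,-0.2,-0.02,0,0,0,0.1]],
  ],
)

```text
time_s: 51.62
tool_pos: [0.4327, 0.2264, 0.0297]
tool_rot: [180.0, -0.0, 88.0]
force: [0.5, 0.3, -3.0]
grip_width: 0.0134
grasp_force: 60.0
```

Call:
servo_tool(
  series=[
    [[0,0,-0.02,0,0,0,0.1],[0,0,-0.06,0,0,0,0.1],[0,0,-0.12,0,0,0,0.1],[0,0,-0.19,0,0,0,0.1],[0,0,-0.26,0,0,0,0.1],[0,0,-0.33,0,0,0,0.1],[0,0,-0.4,0,0,0,0.1],[0,0,-0.46,0,0,0,0.1],[0,0,-0.49,0,0,0,0.1],[0,0,-0.5,0,0,0,0.1],[0,0,-0.5,0,0,0,0.1]],
  ],
)

```text
time_s: 52.53
tool_pos: [0.4336, 0.2263, 0.1804]
tool_rot: [179.9, -0.1, 87.9]
force: [-0.3, 0.2, -2.5]
grip_width: 0.0139
grasp_force: 60.0
```

```bash
python3 - <<'E'
from h import *
o,c=snap("top","top2"); P=cloud(c); h=cv2.cvtColor(c["frame"],cv2.COLOR_RGB2HSV)
G=(h[...,0]>60)&(h[...,0]<95)&(h[...,1]>80)&(P[...,1]>0)&(P[...,2]>.1)&(P[...,2]<.25)
p=P[G]; A=np.c_[p[:,:2],np.ones(len(p))]; k=np.linalg.lstsq(A,p[:,2],rcond=None)[0]
print('lid',cv2.minAreaRect(p[:,:2].astype(np.float32)),'plane',k,p[:,2].mean()); caps(c)
# crate rim, long edges
R_=(h[...,0]>60)&(h[...,0]<95)&(abs(P[...,2]-.105)<.006)&(P[...,1]<-.05)&(P[...,1]>-.45)&(P[...,0]>.4)
print('crate',cv2.minAreaRect(P[R_][:,:2].astype(np.float32)))
m=R_&(P[...,0]>.655); print('back edge',np.polyfit(P[m][:,1],P[m][:,0],1),m.sum())
plan()
o,c=snap("side","s3"); cv2.imwrite("pics/s3.png",c["frame"][100:400,200:500,::-1].repeat(2,0).repeat(2,1))
E
```

```text
lid ((0.5322641730308533, 0.22479872405529022), (0.32048603892326355, 0.21286627650260925), 87.98074340820312) plane [-0.00114273  0.00118261  0.17567626] 0.17530704882449616
cap 0.6228 -0.1634 r 0.0279 z 0.1008 315
cap 0.6209 -0.2571 r 0.0283 z 0.091 320
cap 0.6187 -0.3489 r 0.0285 z 0.0909 320
cap 0.5321 -0.1607 r 0.0277 z 0.1013 288
cap 0.5362 -0.2511 r 0.0265 z 0.1011 177
crate ((0.5726525187492371, -0.2546532154083252), (0.3106006979942322, 0.21055860817432404), 87.94088745117188)
back edge [0.02829385 0.677901  ] 469
t 52.58 at [0.433  0.2259 0.1794] [-1.7999e+02  1.0000e-02  8.7930e+01] w 0.0134 q7 -32.9 F [-0.5 -0.2 -2.8]
```

View pics/s3.png

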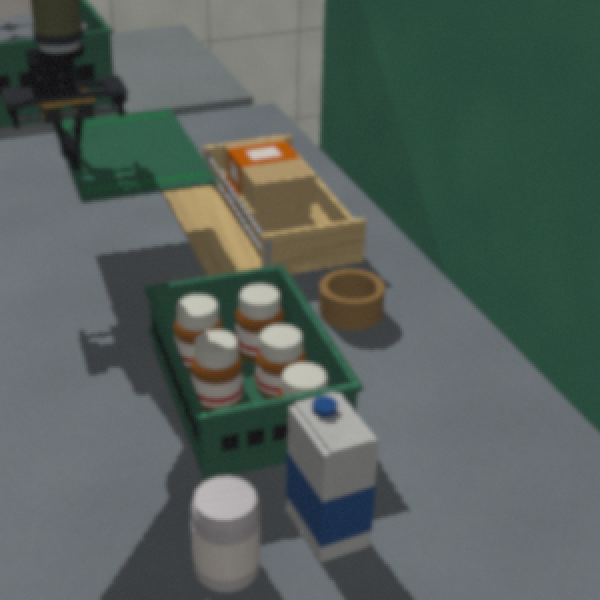

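```bash
python3 - <<'E'
from h import *
plan((.485,.0,.18,87.93),(.474,-.253,.18,87.93),(.474,-.253,.115,87.93))
E
```

```text
t 52.63 at [0.4326 0.2258 0.1788] [-1.7994e+02  6.0000e-02  8.7940e+01] w 0.0133 q7 -32.9 F [-0.1 -0.5 -3.5]
 -> (0.485, 0.0, 0.18, 87.93) [-0.746, 0.202, -0.003] [-0.0004, 0.0003, 0.0] rows 6
 -> (0.474, -0.253, 0.18, 87.93) [-0.844, -0.006, -0.0] [0.0, 0.0, 0.0] rows 7
 -> (0.474, -0.253, 0.115, 87.93) [0.0, -0.0, 0.217] [0.0, 0.0, 0.0] rows 2
```

Call:
servo_tool(
  series=[
    [[-0.02,0.005,0,0,0,0,0.1],[-0.06,0.016,0,0,0,0,0.1],[-0.12,0.032,0,0,0,0,0.1],[-0.19,0.051,0,0,0,0,0.1],[-0.27,0.073,0,0,0,0,0.1],[-0.35,0.095,0,0,0,0,0.1],[-0.43,0.116,0,0,0,0,0.1],[-0.51,0.138,0,0,0,0,0.1],[-0.59,0.16,0,0,0,0,0.1],[-0.67,0.181,0,0,0,0,0.1],[-0.746,0.202,0,0,0,0,0.1]],
  ],
)

```text
time_s: 53.55
tool_pos: [0.485, -0.0028, 0.1791]
tool_rot: [-179.9, 0.0, 87.9]
force: [0.2, -0.1, -3.1]
grip_width: 0.0136
grasp_force: 60.0
```

Call:
servo_tool(
  series=[
    [[-0.08,-0.001,0,0,0,0,0.1],[-0.16,-0.001,0,0,0,0,0.1],[-0.24,-0.002,0,0,0,0,0.1],[-0.32,-0.002,0,0,0,0,0.1],[-0.4,-0.003,0,0,0,0,0.1],[-0.48,-0.003,0,0,0,0,0.1],[-0.56,-0.004,0,0,0,0,0.1],[-0.64,-0.004,0,0,0,0,0.1],[-0.72,-0.005,0,0,0,0,0.1],[-0.79,-0.006,0,0,0,0,0.1],[-0.83,-0.006,0,0,0,0,0.1],[-0.844,-0.006,0,0,0,0,0.1]],
  ],
)

```text
time_s: 54.55
tool_pos: [0.4726, -0.2567, 0.1793]
tool_rot: [-179.9, 0.2, 87.7]
force: [0.3, -0.1, -2.5]
grip_width: 0.0137
grasp_force: 60.0
```

Call:
servo_tool(
  series=[
    [[0,0,0,0,0,0,0.1],[0,0,0,0,0,0,0.1],[0,0,0,0,0,0,0.1]],
  ],
)

```text
time_s: 54.8
tool_pos: [0.4748, -0.2514, 0.1794]
tool_rot: [-180.0, -0.1, 88.0]
force: [-0.3, 0.0, -2.2]
grip_width: 0.0136
grasp_force: 60.0
```

```bash
python3 - <<'E'
from h import *
o,c=snap("top","top3"); P=cloud(c); h=cv2.cvtColor(c["frame"],cv2.COLOR_RGB2HSV)
G=(h[...,0]>60)&(h[...,0]<95)&(h[...,1]>80)&(P[...,1]<0)&(P[...,2]>.14)&(P[...,2]<.25)&(P[...,1]>-.45)
p=P[G]; A=np.c_[p[:,:2],np.ones(len(p))]; k=np.linalg.lstsq(A,p[:,2],rcond=None)[0]
print('lid',cv2.minAreaRect(p[:,:2].astype(np.float32)),'plane',k,p[:,2].mean())
b=p[p[:,0]>.66]; x1=[b[abs(b[:,1]-y)<.01][:,0].max() for y in(-.38,-.3,-.2,-.13)]; print('lid far edge',x1)
plan()
E
```

```text
lid ((0.5743693709373474, -0.25364547967910767), (0.3205574154853821, 0.21430522203445435), 88.56781005859375) plane [-0.00249592  0.00173024  0.17565314] 0.1737617156660073
lid far edge [np.float64(0.6763672125919121), np.float64(0.6785380046134225), np.float64(0.6803754432105988), np.float64(0.6821230597134477)]
t 54.85 at [ 0.475  -0.2513  0.1794] [-1.7999e+02 -6.0000e-02  8.8070e+01] w 0.0133 q7 33.3 F [-0.8 -0.3 -1.8]
```

Call:
servo_tool(
  series=[
    [[-0.003,-0.004,0.03,0,0,0,0.1],[-0.003,-0.004,0.07,0,0,0,0.1],[-0.003,-0.004,0.11,0,0,0,0.1],[-0.003,-0.004,0.14,0,0,0,0.1],[-0.003,-0.004,0.165,0,0,0,0.1],[-0.003,-0.004,0.185,0,0,0,0.1],[-0.003,-0.004,0.197,0,0,0,0.1],[-0.003,-0.004,0.205,0,0,0,0.1],[-0.003,-0.004,0.209,0,0,0,0.1],[-0.003,-0.004,0.209,0,0,0,0.1],[-0.003,-0.004,0.209,0,0,0,0.1]],
  ],
)

```text
time_s: 55.77
tool_pos: [0.4738, -0.2536, 0.1173]
tool_rot: [180.0, 0.0, 87.9]
force: [-0.0, 0.2, -2.8]
grip_width: 0.0133
grasp_force: 60.0
```

Call:
servo_tool(
  series=[
    [[0,0,0.003,0,0,0,0.1],[0,0,0.006,0,0,0,0.1],[0,0,0.006,0,0,0,0.1]],
  ],
)

```text
time_s: 56.02
tool_pos: [0.474, -0.2537, 0.1165]
tool_rot: [179.9, -0.0, 88.0]
force: [-3.1, 2.1, 6.1]
grip_width: 0.0135
grasp_force: 60.0
```

Contact; release and rise.

Call:
servo_tool(
  series=[
    [[0,0,-0.003,0,0,0,0.1],[0,0,-0.003,0,0,0,0.5],[0,0,-0.003,0,0,0,0.5],[0,0,-0.003,0,0,0,0.5],[0,0,-0.003,0,0,0,0.5],[0,0,-0.003,0,0,0,0.5],[0,0,-0.003,0,0,0,0.5]],
  ],
)

```text
time_s: 56.6
tool_pos: [0.4737, -0.2535, 0.1161]
tool_rot: [180.0, 0.0, 88.0]
force: [0.4, -0.0, 0.1]
grip_width: 0.0411
grasp_force: 0.0
```

Call:
servo_tool(
  series=[
    [[0,0,-0.03,0,0,0,0.5],[0,0,-0.1,0,0,0,0.5],[0,0,-0.2,0,0,0,0.5],[0,0,-0.3,0,0,0,0.5],[0,0,-0.35,0,0,0,0.5]],
  ],
)

```text
time_s: 57.02
tool_pos: [0.4746, -0.2548, 0.2249]
tool_rot: [179.7, 0.1, 87.9]
force: [0.9, -0.1, 0.5]
grip_width: 0.0432
grasp_force: 0.0
```

Call:
servo_tool(
  series=[
    [[0.9,0,0,0,0,0,0.5],[0.9,0,0,0,0,0,0.5],[0.9,0,0,0,0,0,0.5],[0.9,0,0,0,0,0,0.5],[0.9,0,0,0,0,0,0.5],[0.9,0,0,0,0,0,0.5],[0.9,0,0,0,0,0,0.5],[0.9,0,0,0,0,0,0.5],[0.9,0,0,0,0,0,0.5],[0.9,0,0,0,0,0,0.5]],
  ],
)

```text
time_s: 57.85
tool_pos: [0.4834, 0.015, 0.2215]
tool_rot: [180.0, 0.0, 87.9]
force: [-0.5, -0.3, 0.4]
grip_width: 0.0435
grasp_force: 0.0
```

```bash
python3 - <<'E'
from h import *
o,c=snap("top","top4"); P=cloud(c); h=cv2.cvtColor(c["frame"],cv2.COLOR_RGB2HSV)
G=(h[...,0]>60)&(h[...,0]<95)&(h[...,1]>80)&(P[...,1]<-.03)&(abs(P[...,2]-.111)<.008)&(P[...,1]>-.45)
p=P[G]; A=np.c_[p[:,:2],np.ones(len(p))]; k=np.linalg.lstsq(A,p[:,2],rcond=None)[0]
print('lid',cv2.minAreaRect(p[:,:2].astype(np.float32)),'plane',k,p[:,2].mean())
lidcheck(); plan()
cv2.imwrite("pics/t4c.png",cv2.resize(c["frame"][120:310,150:520,::-1],None,fx=2.1,fy=2.1))
E
```

```text
lid ((0.5737552642822266, -0.25561046600341797), (0.3190016746520996, 0.21538224816322327), 88.08836364746094) plane [0.0009666  0.00095508 0.11090268] 0.11121457768520793
lid ((0.0, 0.0), (0.0, 0.0), 0.0)
cartons ((0.7760867476463318, 0.21615982055664062), (0.18159621953964233, 0.1129460334777832), 89.86652374267578) 0.12263445371339868
t 57.95 at [0.4834 0.0145 0.2213] [ 1.7998e+02 -1.0000e-02  8.7770e+01] w 0.0433 q7 -10.3 F [ 0.3 -0.4 -0.4]
```

View pics/t4c.png

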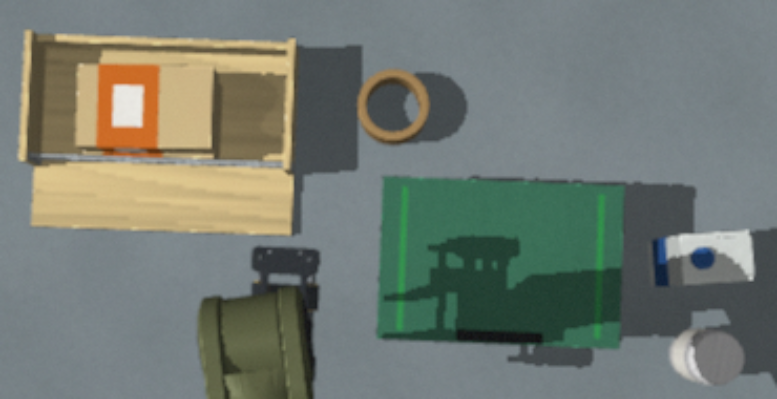

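```bash
python3 -c "
from cell import env; print(env.sign_off())"
```

```text
the job is handed in; nothing more can be done
None
```

I turned all five caps to their stops and stood the jars upright in the green crate. The lid lies flat and within about 2 mm of centre on the rim, the cartons are still stacked in the bay, and the job is handed in, though the sign-off returned no verdict.

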